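Run the eye loupe through the UV box

ROBOT

A 6-joint arm with a two-finger parallel gripper is mounted at the origin on the work surface; the furniture and walls round the work are solid. World frame = base frame: x ahead of the robot, y to its left, z up, the work surface at z = 0. Lengths are in mm, angles in rad, forces in N, time in s.
With the tool pointing down it reaches from about 350 to 975 mm from the base axis. Payload 7.1 kg.
Tool frame: the origin (TCP) lies midway between the tips of the shut fingers; the grasp point (between the pads) lies 19 mm behind it; z points along the fingers, y is the line along which they close (so a half turn about z gives the same grasp; the last joint's range is limited). The gripper opens to 88 mm and grips with 3 to 60 N. Pads are 20 mm wide; open, the fingers measure 115 mm over their backs; the gripper's body (75 mm by 178 mm) begins 61 mm behind the grasp point.
Start: joints at [1.171, 0.423, 1.63, -0, 1.089, -0.019], TCP at [232.257, 580.225, 222.675] pointing down, gripper open.
Joint ranges: [-3, 3], [-0.9, 2.11], [0.09, 2.58], [-1.31, 4.45], [0.11, 2.69], [-2.54, 2.54]. Speed limits (rad/s): [2.39, 2.39, 3.01, 3.14, 3.14, 3.14].

INTERFACE

Orientations are given as a rotation vector (axis times angle).
In Python, from workcell import get_obs, get_image, camera_params, close_job gives the robot as it stands.
- The arm moves only by the shell command python3 -m creep 'ROWS' [OPENING]. ROWS is a JSON object of lists of equal length, an entry for each row: "delta_pos": the shift along the tool's x, y, z in m, a list of three; "twist": the turn, a rotation vector about the tool's x, y, z in degrees, a list of three. A call has 1 to 20 rows; each row shifts and turns the commanded pose from where the row before left it, along the tool's axes as they then stand; what a row does not reach is not made up. A row lasts 1/12 s, in which the tool goes at most 41.7 mm and 7.16 degrees, less where a joint would pass 70% of its speed; a pose out of reach is approached as far as the arm can. A call with a gripper value outside its range is refused whole. OPENING is the opening, from 0 (shut) to 1 (fully open), set as the call begins (- or left out, the last holds). The fingers move at their own pace and stop on an object; the grip force is fixed at half the most. Time passes only in rows, so rows that do not move let the fingers close. It gives the time, the measured TCP pose, the force, the opening and the grip force at its end, in the units of the state.
- get_obs(): the state, without advancing time (a new reading comes with each control period).
- get_image(name): name is "scene" or "top" or "wrist"; returns (picture, depth): 384x512x3 uint8, red, green, blue; 384x512 float32, mm along the optical axis (not along the pixel's ray), 0 where there is no reading.
- camera_params(name): a dict with "camera_matrix" (3x3 intrinsics, pixels), "k1" (the pictures are not rectified: a ray, as slopes to the right and down, at radius r is drawn at 1 + k1 r^2 times it, then the intrinsics apply), "extrinsics" (4x4, takes a point from camera to world coordinates). Camera axes: x right, y down, z forward; pixel columns grow to the right and rows downward; lengths in mm; the calibration is good to about 2 mm. A picture is of the moment at which its call begins: read the wrist's pose just before it. camera_params takes no time and is no camera call; for the wrist camera it gives the pose at the moment of the call.
- close_job(): hands the job in; it is judged then, once.
The state is a dict: "t": time; "qpos": joint angles; "qvel": joint speeds; "joint_torque": joint torques, N m; "ee_pos": TCP position; "orientation": TCP orientation; "ft_force": force on the tool from outside, world axes, zero at the start; "moment": the same for the moment, N m; "width": finger opening in mm; "grasp_force": force on a finger pad.
Only numpy, scipy, OpenCV 4.12 (cv2) and the standard library are available. Lean on these libraries where they do the work, as an engineer would, in place of code of your own. Each camera call takes 0.05 s, during which the arm holds its last target. There are 200 camera calls.

TASK

Disinfect the eye loupe in the UV box: put the loupe in the wire basket, then hang the basket inside the box by its handle bar, one bar end in each of the two hooks. Then lower the lid gently until it is fully shut and, only once it is shut, press the start button all the way down and let go. Leave the other things on the table where they stand.

Things in the scene. Friction and masses are not known exactly. Their poses are not given: they have to be found in the camera images.
- uv_box: White UV box, fixed, lid open at the back. Origin: under the chamber's centre, on the table; x to its back, y left, z up. Chamber 166 (x) x 174 (y) mm outside, 148 x 156 inside, rim 125 mm above the table; lamp tubes on its floor (tops 26 mm above the table). A control deck, 62 mm wide and as high as the rim, adjoins on its right (y -87 to -149 mm).
- uv_lid (a joint): Hinge of the lid, rad: 0 = fully shut, about 1.6 = upright, at most 1.85. It opens upward about the box's rear rim. The hinge is stiff: the lid stays where it is left and must be moved all the way (about 3 N at its front edge).
- lid_hinge (a point): Middle of the lid's hinge line (along the box's y), at the rear rim, 126 mm above the table. At 0 the lid (166 mm long, 174 mm wide, 14 mm thick, with an amber window) reaches from here to the front; its underside is level with this point.
- lid_front (a point): Middle of the lid's front edge, on its outer (top) face: 166 mm from the hinge line along the lid and 14 mm out from its underside. A 50 mm wide finger lip sticks out 12 mm beyond this edge.
- start_button (a joint): Start button, m: 0 = out, 0.006 = fully down; springs back (5 N at the bottom).
- start_button_top (a point): Centre of the top of the round steel start button (26 mm across), which is pressed straight down. It stands on the front half of the control deck, right of the lid.
- hook_front (a point): Where the centre line of the basket's bar lies once hung in the V-shaped wire hook on the inside of the chamber's front wall: 58 mm in front of the chamber's centre, 105 mm above the table. The V opens upward, its tips are 20 mm apart and stand 9 mm above this point; wire 5 mm thick.
- hook_back (a point): The same for the hook on the inside of the rear wall, 58 mm behind the chamber's centre.
- basket: Steel wire basket, 96 (its x) x 130 (its y) mm, walls 26 mm high, floor 3 mm thick, 0.3 kg. Origin: centre of its underside. A straight handle bar along its x runs above its middle, 72 mm above its underside, on two uprights at x = +-46 mm. The loupe fits in either half, beside the bar (y about +-33 mm).
- bar_mid (a point): Middle of the handle bar, on its centre line; here the bar has a black rubber sleeve 12 mm thick and 56 mm long, the place to grip (pinch across the bar). The bar itself is 6 mm thick and 136 mm long, along the basket's x.
- bar_end_a (a point): Point on the bar's centre line, 58 mm from its middle toward the basket's -x, which lies in a hook when hung. Either end may go to either hook.
- bar_end_b (a point): The same at the bar's other end, toward the basket's +x.
- loupe: Black watchmaker's eye loupe, waisted, 36 mm in diameter, 38 mm tall, 28 g, standing on its cup. Origin: centre of its underside.
- film_cartridge: Film cartridge standing on end, 26 mm in diameter, 50 mm tall; bystander. Origin: centre of its underside.
- rubber_stopper: Small black rubber stopper, 22 mm in diameter, 18 mm tall; bystander. Origin: centre of its underside.
- swab_tub: Tub of cotton buds, 77 mm in diameter, 80 mm tall; bystander. Origin: centre of its underside.
- oil_bottle: Small brown dropper bottle, 33 mm in diameter, 102 mm tall; bystander. Origin: centre of its underside.
There are look-alikes about, which are no part of the job. Leave any yellow look-alike of the loupe alone.

How it is judged:
By the outcome, as a careful person would: the job done as asked, in the order asked, and still so for the second after the job is handed in, with the robot touching nothing.
It also fails if it takes over 72 s, if anything falls off the work surface, if the arm or the gripper's body presses on something with over 40 N, if the wrist force passes 120 N, or if a joint passes its speed limit or range.

## Working session

There is one attempt and no reset: what is moved stays moved. The work goes in short steps, Python scripts to look and compute and a shell command to move; the robot and the scene stay as the last step left them, time stands still between calls to the robot, and variables do not carry over. Pictures are saved under pics/ and viewed, at most 10 in all, crops included, and the job is handed in when it is done.

```bash
ls; mkdir -p pics
cat > h.py <<'E'
import numpy as np, cv2
from workcell import get_obs,get_image,camera_params
from scipy.spatial.transform import Rotation as R
def world(name,depth,uv,P=None,z=None):
    P=P or camera_params(name); K=np.array(P["camera_matrix"]);E=np.array(P["extrinsics"]);k=P["k1"]
    uv=np.atleast_2d(np.array(uv,float)); d=np.c_[(uv[:,0]-K[0,2])/K[0,0],(uv[:,1]-K[1,2])/K[1,1]]
    s=d.copy()
    for _ in range(20): s=d/(1+k*(s**2).sum(1,keepdims=True))
    ray=np.c_[s,np.ones(len(s))]
    if z is None:
        dd=depth[uv[:,1].round().astype(int),uv[:,0].round().astype(int)]
        c=ray*dd[:,None]; return c@E[:3,:3].T+E[:3,3]
    w=ray@E[:3,:3].T; t=(z-E[2,3])/w[:,2]; return E[:3,3]+w*t[:,None]
def cloud(name,depth,P=None):
    v,u=np.mgrid[0:384,0:512]; return world(name,depth,np.c_[u.ravel(),v.ravel()],P).reshape(384,512,3)
E
python3 - <<'E'
from h import *
o=get_obs();print(o)
for n in("scene","top"):
    P=camera_params(n);print(n,np.round(P["camera_matrix"],1).tolist(),P["k1"],np.round(P["extrinsics"],3).tolist())
ims=[]
for n in("scene","top"):
    p,d=get_image(n);np.savez(f"{n}0.npz",p=p,d=d);cv2.imwrite(f"pics/{n}0.png",cv2.resize(p[:,:,::-1],(800,600)))
E
```

```text
pics
{'t': 0.0, 'qpos': array([ 1.17097794e+00,  4.23861533e-01,  1.63068159e+00, -8.38529222e-06,
        1.08859480e+00, -1.89966542e-02]), 'qvel': array([-0.00208347, -0.00089897, -0.00166149, -0.00121083, -0.00040538,
       -0.00120203]), 'joint_torque': array([-1.76933831e-04, -5.44616318e+01, -2.73668379e+01,  6.44033588e-02,
        2.27706169e-02, -8.58291332e-05]), 'ee_pos': array([232.06247143, 579.7230165 , 221.89208225]), 'orientation': array([-5.94519617e-01, -3.08450524e+00,  2.37646734e-03]), 'ft_force': array([-0.49283474, -0.469351  , -0.30036861]), 'moment': array([ 0.01568167, -0.03592852,  0.02999904]), 'grasp_force': 0.0, 'width': 87.57501881280166}
scene [[359.9, 0.0, 258.1], [0.0, 359.9, 190.5], [0.0, 0.0, 1.0]] 0.015437148675392002 [[0.727, -0.482, 0.489, -60.19], [-0.686, -0.529, 0.499, -419.546], [0.018, -0.698, -0.715, 955.604], [0.0, 0.0, 0.0, 1.0]]
top [[441.9, 0.0, 264.6], [0.0, 441.9, 197.0], [0.0, 0.0, 1.0]] -0.062227652084455756 [[-0.018, -0.934, 0.356, 50.929], [-1.0, 0.02, 0.0, 173.622], [-0.007, -0.356, -0.934, 1324.573], [0.0, 0.0, 0.0, 1.0]]
```

View pics/top0.png

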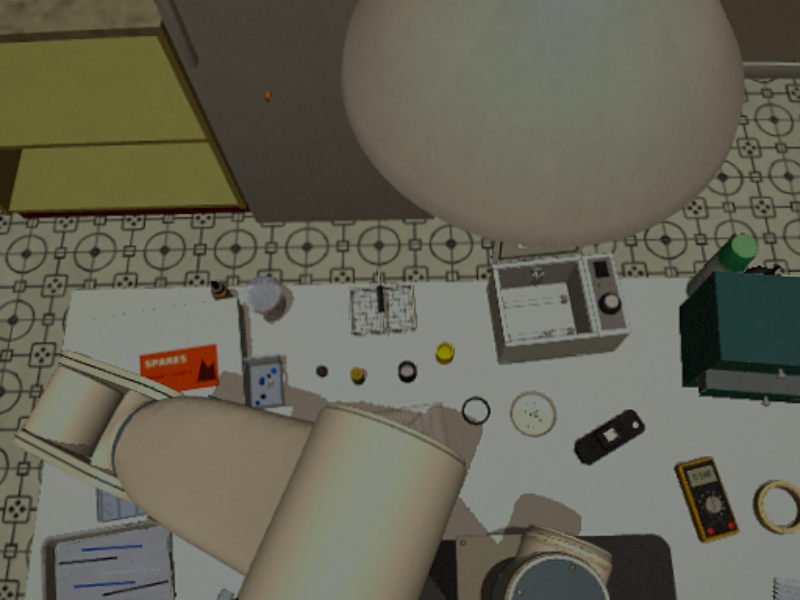

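View pics/scene0.png

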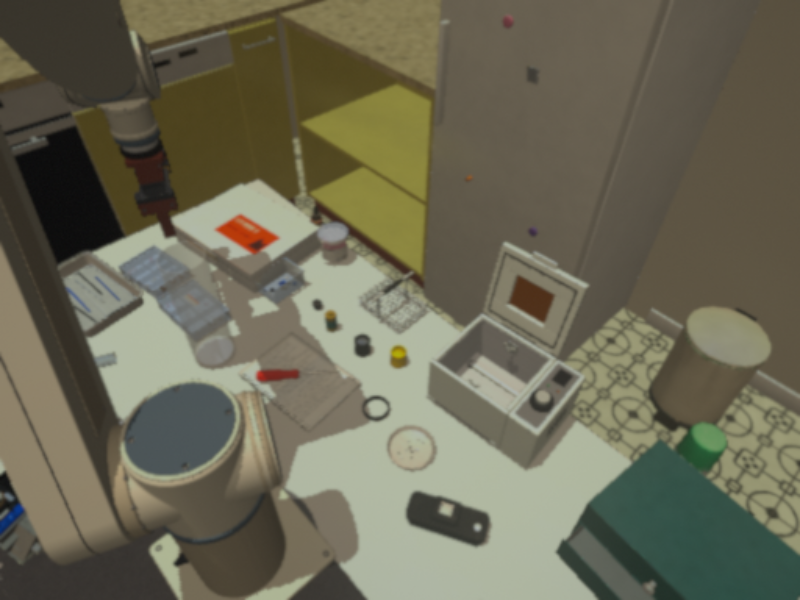

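The top view (800x600 px) could offer these as the loupe:
- Black waisted cup at (407,371).
- Yellow look-alike at (445,352).
- Stopper at (321,371).
- Film cartridge at (358,375).
- Black ring on the table at (476,410).

I choose (407,371). The basket is at (383,308), with its bar running roughly along world x. The box is at (555,305), the button at (610,302), and the lid stands upright behind it. A lamp shade overhangs at (545,100).

Run:
```python
from h import *
f=512/800
a=np.load("top0.npz");p,d=a["p"],a["d"];C=cloud("top",d)
b=np.load("scene0.npz");ps,ds=b["p"],b["d"];S=cloud("scene",ds)
def q(u,v,n="t"):
    c=C if n=="t" else S; return np.round(c[int(v*f),int(u*f)],0)
for nm,u,v in [("lamp",545,100),("lamp edge",545,235),("lamp left",350,80),("box rim TL",492,268),("front rim L",503,352),("front rim R",598,340),("deck fr R",625,330),("button",610,302),("loupe",407,371),("yellow",445,352),("stopper",321,371),("cart",358,375),("bar",381,297),("tub",265,293),("bottle",218,288)]: print(nm,q(u,v))
for nm,u,v in [("lid TL",503,248),("lid TR",584,287),("lid BL",488,320),("lid BR",560,355),("fridge",520,200),("lidlip",545,260)]: print(nm,q(u,v,"s"))
# above-table blobs, top cloud
for nm,(u0,u1,v0,v1),zr in [("loupe",(385,430,350,395),(15,60)),("yel",(430,465,335,370),(15,60)),("stop",(305,340,355,390),(8,40)),("cart",(342,375,355,395),(30,70)),("basketall",(335,430,260,345),(10,40)),("bar",(335,430,255,345),(55,95)),("rim",(480,640,230,370),(118,132)),("button",(595,630,285,320),(128,160))]:
    c=C[int(v0*f):int(v1*f),int(u0*f):int(u1*f)].reshape(-1,3);m=(c[:,2]>zr[0])&(c[:,2]<zr[1]);c=c[m]
    if len(c): print(nm,len(c),c.min(0).round(),c.max(0).round(),c.mean(0).round(1), cv2.minAreaRect(c[:,:2].astype(np.float32)))
# sleeve by dark mask at z=73
g=p.max(2);m=np.zeros_like(g);m[int(265*f):int(340*f),int(345*f):int(420*f)]=1
ys,xs=np.nonzero((m>0)&(g<45)); W=world("top",d,np.c_[xs,ys],z=72);print("sleeve",len(W),W.mean(0),cv2.minAreaRect(W[:,:2].astype(np.float32)))
c1=cv2.resize(p[150:250,190:310,::-1],(480,400),interpolation=cv2.INTER_CUBIC)
c2=cv2.resize(p[150:240,300:410,::-1],(489,400),interpolation=cv2.INTER_CUBIC)
cv2.imwrite("pics/c1.png",cv2.convertScaleAbs(np.vstack([cv2.resize(np.hstack([c1,c2]),(800,330))]),alpha=1.4))
```

```text
lamp [349.  82. 937.]
lamp edge [288.  73. 854.]
lamp left [428. 222. 865.]
box rim TL [ 982.  -83. -756.]
front rim L [435.   9.  75.]
front rim R [ 448. -169.   98.]
deck fr R [ 457. -215.  125.]
button [ 502. -185.  153.]
loupe [415. 190.  28.]
yellow [451. 116.  32.]
stopper [421. 359.  18.]
cart [404. 283.  40.]
bar [550. 239.  77.]
tub [563. 464.  83.]
bottle [575. 558.  81.]
lid TL [625.  24. 281.]
lid TR [ 641. -140.  289.]
lid BL [592.   4. 124.]
lid BR [1237.   97. -624.]
fridge [1144.  332.  -30.]
lidlip [638. -58. 296.]
loupe 110 [400. 175.  15.] [433. 205.  43.] [415.7 189.8  31.9] ((416.2174072265625, 189.9288330078125), (30.262405395507812, 33.06519317626953), 88.80856323242188)
yel 104 [434. 100.  16.] [469. 132.  44.] [451.7 116.1  31. ] ((451.52874755859375, 117.2564468383789), (32.503883361816406, 33.386688232421875), 46.81724166870117)
stop 42 [412. 350.   9.] [435. 369.  21.] [423.5 358.7  15.7] ((422.8865966796875, 358.6081237792969), (19.87619400024414, 20.036436080932617), 50.99518966674805)
cart 64 [396. 275.  32.] [422. 298.  54.] [407.5 286.1  44.6] ((408.8
[... 229 characters left out ...]
.77003479003906), 3.4256134033203125)
bar 118 [480. 233.  61.] [614. 246.  84.] [545.4 239.1  74.1] ((547.2213134765625, 239.42108154296875), (134.3502197265625, 11.570334434509277), 5.04296350479126)
rim 1695 [ 432. -223.  118.] [615.  23. 132.] [ 527.5 -131.6  124.6] ((525.3839721679688, -100.06595611572266), (169.45591735839844, 235.89434814453125), 5.397476673126221)
button 181 [ 480. -213.  128.] [ 546. -166.  153.] [ 505.8 -187.6  137.9] ((513.3611450195312, -190.47518920898438), (68.14665985107422, 45.262821197509766), 2.527899742126465)
sleeve 80 [558.86808996 241.17834037  72.        ] ((542.2859497070312, 238.83741760253906), (135.4451446533203, 130.6938018798828), 87.189697265625)
```

View pics/c1.png

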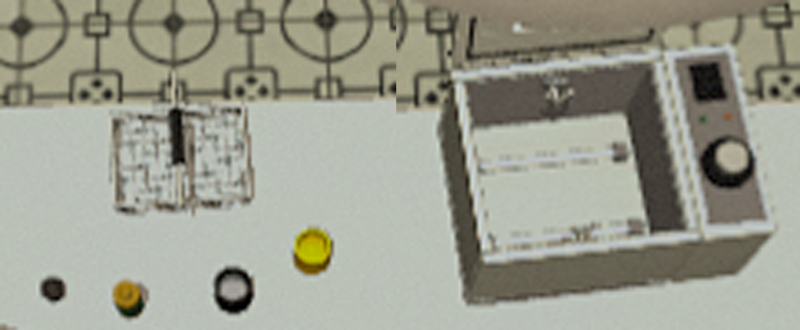

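The close crop confirms the choice: the loupe is the black waisted cup in the left half at about (233,288), standing apart from the yellow one at (313,250). The hooks show at (557,95) rear and (583,232) front, and the sleeve at (176,137). Next I check the overhead obstruction against the arm.

Run:
```python
from h import *
a=np.load("top0.npz");p,d=a["p"],a["d"];C=cloud("top",d)
b=np.load("scene0.npz");S=cloud("scene",b["d"])
m=np.zeros(d.shape,bool);m[:155,215:480]=1
m&=(C[...,2]>300); c=C[m];print("lamp",len(c),c.min(0).round(),c.max(0).round())
for z in range(300,1300,50):
    k=c[(c[:,2]>=z)&(c[:,2]<z+50)]
    if len(k):print(z,len(k),k.min(0).round()[:2],k.max(0).round()[:2])
# arm: depth in radial plane of q1
print("arm (radial,lateral,z)")
for nm,D in(("t",C),("s",S)):
    c=D.reshape(-1,3);c=c[(c[:,2]>230)]
    q=1.171;r=c[:,0]*np.cos(q)+c[:,1]*np.sin(q);l=-c[:,0]*np.sin(q)+c[:,1]*np.cos(q)
    k=(abs(l)<150)&(r>-250)&(r<750)
    for r0 in range(-250,750,50):
        kk=k&(r>=r0)&(r<r0+50)
        if kk.sum()>5: print(nm,r0,kk.sum(),"z",c[kk,2].min().round(),c[kk,2].max().round(),"l",l[kk].min().round(),l[kk].max().round())
# line fits
c=C[160:225,215:275].reshape(-1,3);c=c[(c[:,2]>61)&(c[:,2]<90)]
print("bar",cv2.fitLine(c[:,:2].astype(np.float32),cv2.DIST_HUBER,0,.01,.01).ravel())
```

```text
lamp 34445 [  51. -111.  838.] [ 517.  233. 1325.]
800 1297 [ 285. -100.] [473. 233.]
850 13402 [ 286. -111.] [517. 230.]
900 13738 [318. -81.] [476. 198.]
950 5822 [359. -34.] [427. 151.]
arm (radial,lateral,z)
t -100 84 z 330.0 390.0 l -91.0 -31.0
t -50 829 z 350.0 394.0 l -93.0 -12.0
t 0 1194 z 342.0 394.0 l -93.0 8.0
t 50 612 z 232.0 392.0 l -93.0 20.0
t 150 3571 z 825.0 1325.0 l -58.0 48.0
t 200 6210 z 871.0 885.0 l -58.0 68.0
t 250 4660 z 807.0 880.0 l -58.0 86.0
t 300 3138 z 763.0 826.0 l -47.0 72.0
t 350 2448 z 722.0 782.0 l -47.0 72.0
t 400 1761 z 680.0 740.0 l -47.0 71.0
t 450 1296 z 616.0 696.0 l -47.0 72.0
t 500 1190 z 590.0 653.0 l -47.0 71.0
t 550 1531 z 495.0 619.0 l -47.0 72.0
t 600 1608 z 504.0 595.0 l -49.0 74.0
t 650 103 z 525.0 568.0 l -46.0 70.0
s -100 5551 z 230.0 392.0 l -92.0 150.0
s -50 6569 z 230.0 484.0 l -92.0 150.0
s 0 5136 z 260.0 586.0 l -92.0 144.0
s 50 2180 z 295.0 636.0 l -92.0 103.0
s 100 1265 z 382.0 647.0 l 82.0 86.0
s 150 621 z 495.0 779.0 l 23.0 86.0
s 200 667 z 609.0 778.0 l -41.0 86.0
s 250 1362 z 703.0 756.0 l -48.0 67.0
s 300 1179 z 660.0 738.0 l -48.0 70.0
s 350 1035 z 230.0 721.0 l -48.0 70.0
s 400 634 z 230.0 685.0 l -52.0 60.0
s 450 811 z 230.0 636.0 l -48.0 71.0
s 500 455 z 302.0 637.0 l -48.0 70.0
s 550 1539 z 230.0 608.0 l -50.0 71.0
s 600 406 z 317.0 584.0 l -51.0 57.0
s 650 56 z 306.0 534.0 l -50.0 46.0
bar [9.9817050e-01 6.0461652e-02 5.4507928e+02 2.3915678e+02]
```

```bash
cat >> h.py <<'E'
def to(x,y,z,yaw,o=None):
    "tool-frame shift (mm) and z-twist (deg, done before the shift) to world TCP; yaw = bearing of tool y"
    o=o or get_obs(); Rt=R.from_rotvec(o["orientation"]); yv=Rt.apply([0,1,0]); cur=np.degrees(np.arctan2(yv[1],yv[0]))
    tw=-((yaw-cur+180)%360-180)
    c,s=np.cos(np.radians(yaw)),np.sin(np.radians(yaw)); G=np.array([[-s,c,0],[c,s,0],[0,0,-1]]).T
    G=np.c_[[s,-c,0],[c,s,0],[0,0,-1]] if False else np.c_[np.cross([c,s,0],[0,0,-1]),[c,s,0],[0,0,-1]]
    e=G.T@(np.array([x,y,z])-o["ee_pos"]); rv=(Rt.inv()*R.from_matrix(G)).as_rotvec(degrees=True)
    print("yaw",cur.round(1),"twist",rv.round(2),"shift after twist mm",e.round(1),"| now",o["ee_pos"].round(1),"q",np.round(o["qpos"],3),"t",round(o["t"],2),"w",round(o["width"],1))
E
python3 -m creep '{"delta_pos":[[-0.0186,-0.0195,0],[-0.0186,-0.0195,0],[-0.0186,-0.0195,0],[-0.0186,-0.0195,0],[-0.0186,-0.0195,0],[-0.0186,-0.0195,0],[-0.0186,-0.0195,0],[-0.0186,-0.0195,0],[-0.0186,-0.0195,0],[-0.0186,-0.0195,0],[0,0,0],[0,0,0],[0,0,0],[0,0,0],[0,0,0],[0,0,0],[0,0,0],[0,0,0],[0,0,0],[0,0,0]],"twist":[[0,0,0],[0,0,0],[0,0,0],[0,0,0],[0,0,0],[0,0,0],[0,0,0],[0,0,0],[0,0,0],[0,0,0],[0,0,6.47],[0,0,6.47],[0,0,6.47],[0,0,6.47],[0,0,6.47],[0,0,6.47],[0,0,6.47],[0,0,6.47],[0,0,6.47],[0,0,6.47]]}'
python3 - <<'E'
from h import *
to(416,190,150,3.5)
# fit planar arm model to the two poses: r = a sin q2 + b sin(q2+q3+dl) + e, z=h+a cos q2 + b cos(..) - T
o=get_obs();print(np.hypot(*o["ee_pos"][:2]))
E
```

```text
t: 1.77
ee_pos: [332.3, 329.9, 222.4]
orientation: [-2.159, -2.282, 0.001]
ft_force: [0.4, 0.3, -0.1]
width: 87.9
grasp_force: 0.0
yaw 3.2 twist [-0.03  0.02 -0.34] shift after twist mm [-144.7   75.    72.4] | now [332.3 329.9 222.4] q [ 0.756  0.192  1.966 -0.     0.984  0.701] t 1.77 w 87.9
468.21081463126575
```

```bash
cat >> h.py <<'E'
def clear(x,y,z,T=242,r0=0):
    "approx. clearance (mm) of elbow/forearm (capsule 62) to lamp dome slab (circle 457,61 R175, z>835), tool down"
    a,b=535.,541.;r=np.hypot(x,y);th=np.arctan2(y,x)-12/r;X,Z=r,z+T-330;D=np.hypot(X,Z)
    el=np.arctan2(Z,X)+np.arccos((D*D+a*a-b*b)/(2*D*a));E=np.array([a*np.cos(el),330+a*np.sin(el)]);W=np.array([r,z+T])
    best=1e9
    for s in np.linspace(0,1,60):
        p=E+(W-E)*s; px=p[0]*np.cos(th)-12*np.sin(th);py=p[0]*np.sin(th)+12*np.cos(th)
        h=max(0,np.hypot(px-457,py-61)-175);v=max(0,835-p[1]);best=min(best,np.hypot(h,v)-62)
    return round(best),E.round()
E
python3 - <<'E'
from h import *
for n,pts in dict(start=[(232,580,222)],loupe=[(416,190,z) for z in(10,60,120,200,260)],trans=[(480,215,z) for z in(120,200,260)],basket=[(547,239,z) for z in(55,120,200,260)],mid=[(545,80,z) for z in(150,200,250,300)],box=[(522,-69,z) for z in(86,150,200,250,300)],lid=[(660,-60,z) for z in(250,300)]+[(600,-60,290),(500,-60,200)]).items():
    print(n,[(p[2],clear(*p)[0]) for p in pts])
E
```

```text
start [(222, 173)]
loupe [(10, 5), (60, 7), (120, 43), (200, 75), (260, 85)]
trans [(120, 17), (200, 43), (260, 50)]
basket [(55, 13), (120, -1), (200, 17), (260, 23)]
mid [(150, 2), (200, 17), (250, 24), (300, 25)]
box [(86, -5), (150, 20), (200, 35), (250, 43), (300, 43)]
lid [(250, -4), (300, -4), (290, 12), (200, 44)]
```

Run:
```python
from h import *
a=np.load("top0.npz");p,d=a["p"],a["d"];C=cloud("top",d)
m=np.zeros(d.shape,bool);m[:165,210:490]=1;m&=(C[...,2]>600)
cs,_=cv2.findContours(cv2.erode(m.astype(np.uint8),np.ones((3,3))),cv2.RETR_EXTERNAL,cv2.CHAIN_APPROX_NONE)
c=max(cs,key=cv2.contourArea)[:,0];c=c[c[:,1]>3];w=C[c[:,1],c[:,0]]
for i in range(0,len(w),max(1,len(w)//24)):print(c[i],w[i].round())
from scipy.optimize import least_squares
k=w[w[:,2]<880]
f=least_squares(lambda q:np.hypot(k[:,0]-q[0],k[:,1]-q[1])-q[2],[450,60,170],loss='soft_l1');print(f.x,abs(f.fun).mean(),np.percentile(k[:,2],[1,10,50]))
for x,y,z in[(522,-69,86),(522,-69,110),(480,-69,86),(440,-69,100),(600,-65,86),(700,-65,60),(660,245,60),(640,245,120),(640,245,200),(500,235,60),(480,235,120),(416,190,10),(380,180,20),(480,215,20),(520,230,20)]: print(x,y,z,clear(x,y,z))
```

```text
[230   4] [505. 215. 867.]
[224  21] [478. 223. 865.]
[220  38] [456. 229. 857.]
[219  55] [436. 231. 847.]
[223  72] [409. 225. 847.]
[230  89] [384. 216. 844.]
[241 106] [358. 201. 843.]
[257 122] [334. 181. 844.]
[274 134] [318. 161. 843.]
[291 143] [304. 140. 844.]
[308 150] [296. 120. 841.]
[325 154] [290.  99. 841.]
[342 156] [286.  79. 841.]
[359 157] [284.  58. 842.]
[376 155] [287.  37. 842.]
[393 152] [290.  16. 842.]
[410 146] [298.  -6. 842.]
[427 137] [309. -28. 845.]
[444 124] [325. -52. 847.]
[458 108] [347. -73. 849.]
[467  91] [366. -84. 859.]
[472  74] [389. -93. 863.]
[474  57] [411. -98. 869.]
[473  40] [ 438. -102.  869.]
[469  23] [457. -96. 879.]
[461   6] [457. -74. 909.]
[450.15705219  61.40995183 166.45209893] 1.3119434538415364 [840.76881241 841.91483517 844.81464561]
522 -69 86 (-5, array([259., 798.]))
522 -69 110 (4, array([238., 809.]))
480 -69 86 (6, array([238., 809.]))
440 -69 100 (29, array([202., 825.]))
600 -65 86 (-1, array([298., 774.]))
700 -65 60 (50, array([363., 723.]))
660 245 60 (51, array([364., 722.]))
640 245 120 (13, array([319., 760.]))
640 245 200 (-6, array([272., 791.]))
500 235 60 (3, array([294., 777.]))
480 235 120 (19, array([233., 811.]))
416 190 10 (5, array([303., 771.]))
380 180 20 (1, array([282., 785.]))
480 215 20 (13, array([317., 761.]))
520 230 20 (24, array([333., 749.]))
```

```bash
cat > col.py <<'E'
from h import *
a,b,dl,hh,T=535.,541.,.23,330.,242.
def ik(W):
    r=np.hypot(W[0],W[1]); q1=np.arctan2(W[1],W[0])-12/r; X,Z=r,W[2]-hh; D=np.hypot(X,Z)
    el=np.arctan2(Z,X)+np.arccos((D*D+a*a-b*b)/(2*D*a)); E=np.array([a*np.cos(el),hh+a*np.sin(el)])
    f=np.arctan2(W[2]-E[1],r-E[0]); return q1,el,f,E
A=np.load("top0.npz");B=np.load("scene0.npz");c=np.vstack([cloud("top",A["d"]).reshape(-1,3),cloud("scene",B["d"]).reshape(-1,3)])
q0,e0,f0,E0=ik((232.2,580,222+T))
r=c[:,0]*np.cos(q0)+c[:,1]*np.sin(q0);l=-c[:,0]*np.sin(q0)+c[:,1]*np.cos(q0);z=c[:,2]
lo=np.array([r-E0[0],z-E0[1]]).T
th=lambda v,t:np.c_[v[:,0]*np.cos(t)+v[:,1]*np.sin(t),-v[:,0]*np.sin(t)+v[:,1]*np.cos(t)]
F=th(lo,f0);U=th(lo,e0)
ok=(abs(l-12)<90)&(z<895)&(z>400)&(r>60)
kf=ok&(abs(F[:,1])<80)&(F[:,0]>-80)&(F[:,0]<450); ku=ok&(abs(U[:,1])<90)&(U[:,0]<80)&(U[:,0]>-400)
def chk(W):
    q1,el,f,E=ik(W);best=(1e9,)
    for V,k,t,n in((F,kf,f,"f"),(U,ku,el,"u")):
        v=V[k];R_=E[0]+v[:,0]*np.cos(t)-v[:,1]*np.sin(t);Z=E[1]+v[:,0]*np.sin(t)+v[:,1]*np.cos(t)
        for L in(l[k],24-l[k]) if n=="f" else (l[k],):
            x=R_*np.cos(q1)-L*np.sin(q1);y=R_*np.sin(q1)+L*np.cos(q1)
            h=np.hypot(x-451,y-61)-168;dd=np.where((h<0)&(Z>839),np.maximum(h,839-Z),np.hypot(np.maximum(h,0),np.maximum(839-Z,0)))
            i=np.percentile(dd,.1);best=min(best,(round(float(i)),n))
    return best+(E.round().tolist(),)
def tcp(x,y,z,tx=0,ty=0):
    "tilts deg: wrist toward +x (tx), toward +y (ty)"
    d=np.array([np.tan(np.radians(tx)),np.tan(np.radians(ty)),1]);d/=np.linalg.norm(d);return np.array([x,y,z])+T*d
E
python3 - <<'E'
from col import *
print(kf.sum(),ku.sum(),np.percentile(F[kf],[.5,99.5],axis=0).round(),np.percentile(U[ku],[.5,99.5],axis=0).round(),np.percentile(l[kf],[.5,99.5]),np.percentile(l[ku],[.5,99.5]))
for n,x,y,zs in[("loupe",416,190,(12,60,120,200)),("bask",547,239,(30,60,120,200)),("mid",535,80,(120,200,250,300)),("box",522,-69,(95,120,150,200))]:
    for t in((0,0),(-15,0),(-25,0),(15,0),(25,0),(0,-12),(0,12)): print(n,t,[chk(tcp(x,y,z,*t))[0] for z in zs])
E
```

```text
28859 18796 [[-51. -33.]
 [426.  75.]] [[-386.  -89.]
 [  69.   53.]] [-56.40608314  71.30501123] [-56.97812613  86.10847163]
loupe (0, 0) [5, -12, 15, 72]
loupe (-15, 0) [1, -4, 39, 104]
loupe (-25, 0) [9, -2, 46, 122]
loupe (15, 0) [25, -6, -7, 35]
loupe (25, 0) [45, 13, -14, 9]
loupe (0, -12) [5, -14, 12, 78]
loupe (0, 12) [14, -7, 18, 65]
bask (0, 0) [32, 14, -12, 8]
bask (-15, 0) [19, 1, -8, 25]
bask (-25, 0) [20, 0, -4, 39]
bask (15, 0) [58, 40, 9, -14]
bask (25, 0) [81, 62, 30, -5]
bask (0, -12) [29, 11, -14, 7]
bask (0, 12) [43, 25, -5, 0]
mid (0, 0) [-9, 21, 35, 36]
mid (-15, 0) [4, 54, 65, 65]
mid (-25, 0) [6, 70, 85, 88]
mid (15, 0) [-10, 0, 8, 13]
mid (25, 0) [11, -13, -3, 2]
mid (0, -12) [-11, 19, 36, 37]
mid (0, 12) [-13, 11, 31, 32]
box (0, 0) [-14, -10, 6, 27]
box (-15, 0) [-8, 7, 20, 60]
box (-25, 0) [-6, 10, 30, 76]
box (15, 0) [-3, -12, -15, 1]
box (25, 0) [19, 6, -8, -15]
box (0, -12) [-11, -9, 3, 24]
box (0, 12) [-15, -11, 3, 26]
```

Run:
```python
from col import *
for n,x,y,zs in[("bask",547,239,(64,80,100,120,150,200)),("mid",535,80,(150,200,250)),("box",522,-69,(95,105,120,150,200))]:
    for t in((-30,0),(-40,0),(-45,0),(-50,0),(-60,0),(-40,-15),(-40,15),(35,0),(45,0)): print(n,t,[chk(tcp(x,y,z,*t))[0] for z in zs])
# validate at current pose with a fresh top view
A2=get_image("top");C2=cloud("top",A2[1]);o=get_obs();q1,el,f,E=ik(o["ee_pos"]+[0,0,T]);print(q1,np.pi/2-el,E)
c=C2.reshape(-1,3);R_=c[:,0]*np.cos(q1)+c[:,1]*np.sin(q1);L=-c[:,0]*np.sin(q1)+c[:,1]*np.cos(q1)
v=F[kf];PR=E[0]+v[:,0]*np.cos(f)-v[:,1]*np.sin(f);PZ=E[1]+v[:,0]*np.sin(f)+v[:,1]*np.cos(f)
for r0 in range(50,500,50):
    k=(abs(L-12)<40)&(R_>r0)&(R_<r0+20)&(c[:,2]>400)&(np.hypot(c[:,0]-451,c[:,1]-61)>175);kk=(PR>r0)&(PR<r0+20)
    print(r0,"seen top",np.percentile(c[k,2],95).round() if k.sum() else None,"model",np.percentile(PZ[kk],99).round() if kk.sum() else None)
```

```text
bask (-30, 0) [0, -7, -8, -2, 15, 43]
bask (-40, 0) [9, -1, -6, -2, 14, 45]
bask (-45, 0) [17, 5, -3, -2, 11, 42]
bask (-50, 0) [28, 15, 1, -2, 8, 39]
bask (-60, 0) [56, 41, 24, 9, 3, 28]
bask (-40, -15) [7, -4, -12, -9, 8, 43]
bask (-40, 15) [19, 10, 5, 7, 17, 43]
bask (35, 0) [87, 77, 66, 55, 40, 17]
bask (45, 0) [117, 107, 95, 84, 68, 43]
mid (-30, 0) [24, 76, 94]
mid (-40, 0) [14, 78, 109]
mid (-45, 0) [8, 70, 114]
mid (-50, 0) [5, 58, 115]
mid (-60, 0) [-13, 20, 97]
mid (-40, -15) [10, 75, 109]
mid (-40, 15) [9, 61, 97]
mid (35, 0) [20, -2, -14]
mid (45, 0) [47, 22, 1]
box (-30, 0) [-7, -1, 10, 30, 83]
box (-40, 0) [-11, -8, 2, 22, 82]
box (-45, 0) [-12, -11, -5, 15, 75]
box (-50, 0) [-8, -11, -10, 12, 64]
box (-60, 0) [21, 11, -3, -9, 30]
box (-40, -15) [-2, 0, 7, 27, 74]
box (-40, 15) [-15, -12, -2, 14, 80]
box (35, 0) [44, 38, 30, 15, -7]
box (45, 0) [72, 66, 57, 41, 17]
0.7561662724755132 0.17921785073941754 [ 95.36910328 856.43112953]
50 seen top 909.0 model 903.0
100 seen top 923.0 model 920.0
150 seen top 899.0 model 901.0
200 seen top 829.0 model 831.0
250 seen top 777.0 model 779.0
300 seen top 724.0 model 727.0
350 seen top 669.0 model 673.0
400 seen top None model 630.0
450 seen top 575.0 model 598.0
```

```bash
python3 -m creep '{"delta_pos":[[-0.0181,0.0094,0.008],[-0.0181,0.0094,0.008],[-0.0181,0.0094,0.008],[-0.0181,0.0094,0.008],[-0.0181,0.0094,0.008],[-0.0181,0.0094,0.008],[-0.0181,0.0094,0.008],[-0.0181,0.0094,0.008],[0,0,0],[0,0,0]],"twist":[[0,0,0],[0,0,0],[0,0,0],[0,0,0],[0,0,0],[0,0,0],[0,0,0],[0,0,0],[0,0,0],[0,0,0]]}' 0.8
python3 - <<'E'
from col import *
to(416,190,120,3.5);print(chk(get_obs()["ee_pos"]+[0,0,T]),get_obs()["joint_torque"].round(2))
P=camera_params("wrist");p,d=get_image("wrist");np.savez("w1.npz",p=p,d=d)
C=cloud("wrist",d,P);k=(C[...,2]>20)&(C[...,2]<46)&(np.hypot(C[...,0]-416,C[...,1]-190)<35)
c=C[k];print(len(c),c.min(0).round(1),c.max(0).round(1),cv2.minEnclosingCircle(c[:,:2].astype(np.float32)))
for z0 in range(4,44,5):
    s=C[(abs(C[...,2]-z0)<2.5)&(np.hypot(C[...,0]-416,C[...,1]-190)<30)]
    if len(s):print(z0,len(s),cv2.minEnclosingCircle(s[:,:2].astype(np.float32)))
E
```

```text
t: 2.65
ee_pos: [416.2, 189.5, 158.3]
orientation: [-2.153, -2.287, 0.002]
ft_force: [-0.5, 0.6, -0.5]
width: 70.5
grasp_force: 0.0
yaw 3.5 twist [-0.08  0.02 -0.05] shift after twist mm [ 0.5 -0.1 38.3] | now [416.2 189.5 158.3] q [0.401 0.277 2.04  0.    0.826 0.341] t 2.65 w 70.5
(48, 'u', [148.0, 844.0]) [-1.030e+00 -3.855e+01 -2.095e+01 -3.000e-02 -7.000e-02 -1.700e-01]
1000 [400.8 174.5  20.3] [435.3 208.9  38.6] ((417.7002258300781, 191.6137237548828), 17.63924789428711)
4 47 ((415.71282958984375, 186.9803466796875), 27.15118408203125)
9 54 ((416.69818115234375, 197.25669860839844), 16.404897689819336)
14 54 ((416.80303955078125, 195.2255859375), 16.25475311279297)
19 35 ((415.85546875, 202.52163696289062), 11.263812065124512)
24 4 ((430.0957946777344, 193.09927368164062), 2.7604479789733887)
29 511 ((418.0262451171875, 193.30604553222656), 15.847060203552246)
34 251 ((417.7748718261719, 191.45220947265625), 17.55120849609375)
39 226 ((417.5833740234375, 191.95152282714844), 17.343467712402344)
```

```bash
cat > g.py <<'E'
import json,os,sys
from workcell import get_obs
o=get_obs();t=o["joint_torque"];print(o["ee_pos"].round(1),t.round(2)[:3],o["ft_force"].round(1))
L=json.load(open("g.json")) if os.path.exists("g.json") and len(sys.argv)<2 else []
bad=abs(t[0])>4 or (len(L)>1 and any(abs(t[i]-(2*L[-1][i]-L[-2][i]))>4 for i in(1,2)))
json.dump(L+[list(t)],open("g.json","w"));sys.exit(int(bad))
E
python3 -m creep '{"delta_pos":[[0.002,0.0016,0.012],[0,0,0.012],[0,0,0.012],[0,0,0.012],[0,0,0]],"twist":[[0,0,0],[0,0,0],[0,0,0],[0,0,0],[0,0,0]]}' >/dev/null; python3 g.py new
s(){ python3 g.py; }
python3 -m creep '{"delta_pos":[[0,0,0.0025],[0,0,0.0025],[0,0,0]],"twist":[[0,0,0],[0,0,0],[0,0,0]]}' >/dev/null; s &&
python3 -m creep '{"delta_pos":[[0,0,0.0025],[0,0,0.0025],[0,0,0]],"twist":[[0,0,0],[0,0,0],[0,0,0]]}' >/dev/null; s &&
python3 -m creep '{"delta_pos":[[0,0,0.0025],[0,0,0.0025],[0,0,0]],"twist":[[0,0,0],[0,0,0],[0,0,0]]}' >/dev/null && s &&
python3 -m creep '{"delta_pos":[[0,0,0.0025],[0,0,0.0025],[0,0,0]],"twist":[[0,0,0],[0,0,0],[0,0,0]]}' >/dev/null && s &&
python3 -m creep '{"delta_pos":[[0,0,0.0025],[0,0,0.0025],[0,0,0]],"twist":[[0,0,0],[0,0,0],[0,0,0]]}' >/dev/null && s &&
python3 -m creep '{"delta_pos":[[0,0,0.0025],[0,0,0.0025],[0,0,0]],"twist":[[0,0,0],[0,0,0],[0,0,0]]}' >/dev/null && s &&
python3 -m creep '{"delta_pos":[[0,0,0.0025],[0,0,0.0025],[0,0,0]],"twist":[[0,0,0],[0,0,0],[0,0,0]]}' >/dev/null && s &&
python3 -m creep '{"delta_pos":[[0,0,0.0025],[0,0,0.0025],[0,0,0]],"twist":[[0,0,0],[0,0,0],[0,0,0]]}' >/dev/null && s &&
python3 -m creep '{"delta_pos":[[0,0,0.0025],[0,0,0.0025],[0,0,0]],"twist":[[0,0,0],[0,0,0],[0,0,0]]}' >/dev/null && s &&
python3 -m creep '{"delta_pos":[[0,0,0.0025],[0,0,0.0025],[0,0,0]],"twist":[[0,0,0],[0,0,0],[0,0,0]]}' >/dev/null && s
```

```text
[416.3 192.8 109.5] [ -0.16 -41.34 -18.38] [-1.   0.  -0.3]
[417.9 192.7 106. ] [  0.1  -41.61 -17.71] [-0.3  1.   0.6]
[417.7 192.1 100.5] [  0.06 -42.16 -17.45] [-0.1 -0.1  0.7]
[417.5 192.   95.2] [ 1.000e-02 -4.240e+01 -1.705e+01] [-0.2 -0.2  0.8]
[417.5 192.   90.2] [ -0.   -42.6  -16.68] [-0.3 -0.2 -0.1]
[417.6 192.1  85.2] [ -0.   -42.83 -16.32] [ 0.3 -0.   1.2]
[417.5 192.1  80.2] [  0.   -43.07 -15.97] [ 0.1 -0.3 -0. ]
[417.6 192.1  75.3] [  0.   -43.32 -15.61] [0.7 0.3 0.1]
[417.6 192.1  70.3] [  0.   -43.56 -15.25] [ 0.2 -0.1  0.7]
[417.5 192.1  65.2] [  0.   -43.8  -14.88] [-0.6  0.9 -0.1]
[417.6 192.1  60.3] [  0.   -44.05 -14.52] [-0.4 -0.3  0.3]
```

The torques stayed smooth down through the predicted contact zone, so the lamp is not in the way. Next I descend and grasp the loupe.

```bash
python3 -m creep '{"delta_pos":[[0,0,0.012],[0,0,0.012],[0,0,0.012],[0,0,0.012],[0,0,0]],"twist":[[0,0,0],[0,0,0],[0,0,0],[0,0,0],[0,0,0]]}'; python3 g.py new
python3 -m creep '{"delta_pos":[[0,0,0],[0,0,0],[0,0,0],[0,0,0],[0,0,0],[0,0,0],[0,0,0],[0,0,0]],"twist":[[0,0,0],[0,0,0],[0,0,0],[0,0,0],[0,0,0],[0,0,0],[0,0,0],[0,0,0]]}' 0
python3 -m creep '{"delta_pos":[[0,0,-0.02],[0,0,-0.025],[0,0,-0.025],[0,0,-0.025],[0,0,-0.025],[0,0,-0.02],[0,0,0],[0,0,0]],"twist":[[0,0,0],[0,0,0],[0,0,0],[0,0,0],[0,0,0],[0,0,0],[0,0,0],[0,0,0]]}'
python3 - <<'E'
from h import *
o=get_obs();P=camera_params("wrist");p,d=get_image("wrist");cv2.imwrite("pics/w2.png",p[:,:,::-1])
C=cloud("wrist",d,P);k=(C[...,2]>55)&(C[...,2]<95)&(abs(C[...,0]-547)<90)&(abs(C[...,1]-239)<30);c=C[k]
if len(c)>20:print("bar",len(c),c.min(0),c.max(0),cv2.fitLine(c[:,:2].astype(np.float32),cv2.DIST_HUBER,0,.01,.01).ravel())
k=(C[...,2]>22)&(C[...,2]<32)&(abs(C[...,0]-547)<80)&(abs(C[...,1]-239)<90);c=C[k]
if len(c)>20:print("rim",len(c),c.min(0),c.max(0),cv2.minAreaRect(c[:,:2].astype(np.float32)))
to(547,200,150,3.5)
E
```

```text
t: 6.03
ee_pos: [416.7, 191.7, 11.1]
orientation: [-2.152, -2.287, 0.004]
ft_force: [-0.6, 0.2, -0.0]
width: 70.2
grasp_force: 0.0
[416.7 191.7  11.1] [ 1.000e-02 -4.613e+01 -1.121e+01] [-0.6  0.2 -0. ]
t: 6.7
ee_pos: [418.2, 192.3, 13.1]
orientation: [2.153, 2.288, 0.001]
ft_force: [-0.8, -0.5, 6.2]
width: 34.8
grasp_force: 30.0
t: 7.37
ee_pos: [418.3, 192.4, 153.4]
orientation: [2.152, 2.287, 0.003]
ft_force: [-0.4, -0.3, -0.3]
width: 34.4
grasp_force: 29.9
bar 1759 [483.41017327 233.70160014  55.29729618] [617.73571931 248.2024161   79.09115388] [9.9814075e-01 6.0950831e-02 5.4838007e+02 2.4139265e+02]
rim 1937 [499.23054701 173.51857363  22.07405861] [602.73975482 309.38539248  31.47791274] ((550.8660888671875, 241.26065063476562), (97.73784637451172, 130.68362426757812), 3.474738597869873)
yaw 3.5 twist [ 0.01 -0.   -0.02] shift after twist mm [  0.  129.7   2.4] | now [417.5 192.1 152.4] q [0.405 0.29  2.04  0.    0.812 0.345] t 7.42 w 34.3
```

View pics/w2.png

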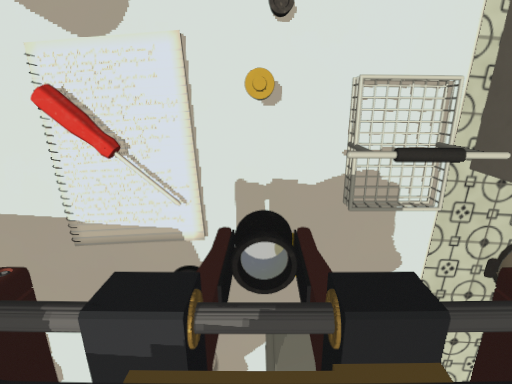

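The picture shows the loupe held upright between the fingers at (264,255). The basket is at (405,143) with its sleeve at (430,154), and the way to its near half is free.

```bash
python3 -m creep '{"delta_pos":[[0.001,0.0226,0],[0.001,0.0226,0],[0.001,0.0226,0],[0.001,0.0227,0],[0.001,0.0227,0],[0,0.0227,0],[0,0,0],[0,0,0.02],[0,0,0.02],[0,0,0.02],[0,0,0.02],[0,0,0.01],[0,0,0],[0,0,0]],"twist":[[0,0,0],[0,0,0],[0,0,0],[0,0,0],[0,0,0],[0,0,0],[0,0,0],[0,0,0],[0,0,0],[0,0,0],[0,0,0],[0,0,0],[0,0,0],[0,0,0]]}'; python3 g.py new
python3 - <<'E'
from h import *
to(552.9,205.4,18,3.5)
E
```

```text
t: 8.58
ee_pos: [552.2, 205.2, 61.7]
orientation: [-2.152, -2.287, 0.004]
ft_force: [0.4, 0.0, -0.6]
width: 34.8
grasp_force: 29.9
[552.2 205.2  61.7] [ -0.   -54.47 -18.27] [ 0.4  0.  -0.6]
yaw 3.5 twist [-0.14  0.04 -0.01] shift after twist mm [ 0.2  0.7 43.7] | now [552.2 205.2  61.7] q [0.336 0.595 1.796 0.    0.753 0.275] t 8.58 w 34.8
```

```bash
python3 -m creep '{"delta_pos":[[0,0,0.011],[0,0,0.011],[0,0,0.011],[0,0,0.009],[0,0,0],[0,0,0]],"twist":[[0,0,0],[0,0,0],[0,0,0],[0,0,0],[0,0,0],[0,0,0]]}'; python3 g.py
python3 -m creep '{"delta_pos":[[0,0,0],[0,0,0],[0,0,0],[0,0,0],[0,0,0]],"twist":[[0,0,0],[0,0,0],[0,0,0],[0,0,0],[0,0,0]]}' 0.56
python3 -m creep '{"delta_pos":[[0,0,-0.01],[0,0,-0.02],[0,0,-0.025],[0,0,-0.025],[0,0,-0.025],[0,0,-0.025],[0,0,-0.02],[0,0,0],[0,0,0]],"twist":[[0,0,0],[0,0,0],[0,0,0],[0,0,0],[0,0,0],[0,0,0],[0,0,0],[0,0,0],[0,0,0]]}'
python3 - <<'E'
from h import *
o=get_obs();P=camera_params("wrist");p,d=get_image("wrist");cv2.imwrite("pics/w3.png",p[:,:,::-1])
C=cloud("wrist",d,P);k=(C[...,2]>60)&(C[...,2]<95)&(abs(C[...,0]-550)<90)&(abs(C[...,1]-241)<30);c=C[k]
if len(c)>20:print("bar",len(c),c.min(0),c.max(0),cv2.fitLine(c[:,:2].astype(np.float32),cv2.DIST_HUBER,0,.01,.01).ravel())
k=(C[...,2]>32)&(C[...,2]<46)&(abs(C[...,0]-550)<40)&(abs(C[...,1]-205)<30);c=C[k]
if len(c)>20:print("loupe",len(c),c.min(0),c.max(0))
to(550.6,241.4,150,93.5)
p2,d2=get_image("top");np.savez("top1.npz",p=p2,d=d2)
E
```

```text
t: 9.08
ee_pos: [552.6, 205.2, 19.9]
orientation: [-2.152, -2.287, 0.002]
ft_force: [0.8, 0.5, -0.1]
width: 34.3
grasp_force: 29.9
[552.6 205.2  19.9] [ -0.   -56.81 -16.62] [ 0.8  0.5 -0.1]
t: 9.5
ee_pos: [553.4, 205.5, 21.1]
orientation: [2.153, 2.288, 0.001]
ft_force: [-1.0, 0.3, -0.1]
width: 49.5
grasp_force: 0.0
t: 10.25
ee_pos: [553.8, 205.7, 172.4]
orientation: [2.152, 2.287, 0.004]
ft_force: [0.3, 0.6, 0.1]
width: 49.4
grasp_force: 0.0
bar 1474 [483.74145391 234.07958575  60.80114874] [618.03680563 247.71830096  79.07045935] [9.9816871e-01 6.0491201e-02 5.5090607e+02 2.4122531e+02]
loupe 838 [536.69180128 187.40191143  32.00483649] [571.36146996 222.28838395  41.68237464]
yaw 3.5 twist [ 4.000e-02  2.000e-02 -9.002e+01] shift after twist mm [ 0.2 36.1 21. ] | now [553.  205.4 171. ] q [ 0.335  0.435  1.748 -0.     0.957  0.275] t 10.3 w 49.2
```

View pics/w3.png

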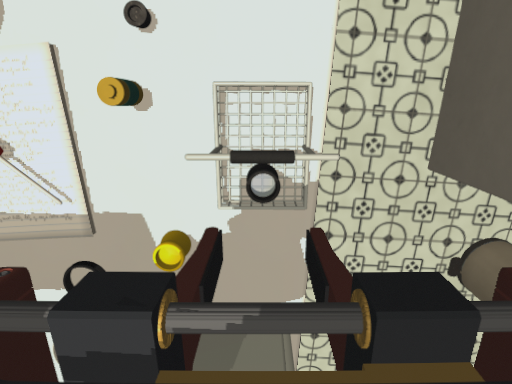

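The loupe stands upright in the near half at (263,182), with the sleeve at (262,156). Next I turn 90° and grasp the bar.

```bash
python3 -m creep '{"delta_pos":[[0,0,0],[0,0,0],[0,0,0],[0,0,0],[0,0,0],[0,0,0],[0,0,0],[0,0,0],[0,0,0],[0,0,0],[0,0,0],[0,0,0],[0,0,0],[0,0,0],[0,0,0],[0,0.018,0],[0,0.018,0],[0,0,0]],"twist":[[0,0,-6],[0,0,-6],[0,0,-6],[0,0,-6],[0,0,-6],[0,0,-6],[0,0,-6],[0,0,-6],[0,0,-6],[0,0,-6],[0,0,-6],[0,0,-6],[0,0,-6],[0,0,-6],[0,0,-6],[0,0,0],[0,0,0],[0,0,0]]}' 0.4
python3 - <<'E'
from h import *
to(550.8,241.3,58,93.5)
E
```

```text
t: 11.85
ee_pos: [550.1, 243.1, 169.1]
orientation: [0.097, -3.138, 0.0]
ft_force: [-0.1, -0.4, -0.0]
width: 34.9
grasp_force: 0.0
yaw 93.6 twist [-0.   -0.12  0.05] shift after twist mm [ -0.6  -1.8 111.1] | now [550.1 243.1 169.1] q [ 3.960e-01  4.550e-01  1.721e+00  1.000e-03  9.680e-01 -1.237e+00] t 11.85 w 34.9
```

```bash
python3 -m creep '{"delta_pos":[[-0.0005,-0.0012,0.02],[0,0,0.02],[0,0,0.02],[0,0,0.02],[0,0,0.016],[0,0,0.015],[0,0,0],[0,0,0]],"twist":[[0,0,0],[0,0,0],[0,0,0],[0,0,0],[0,0,0],[0,0,0],[0,0,0],[0,0,0]]}'
python3 -m creep '{"delta_pos":[[0,0,0],[0,0,0],[0,0,0],[0,0,0],[0,0,0],[0,0,0]],"twist":[[0,0,0],[0,0,0],[0,0,0],[0,0,0],[0,0,0],[0,0,0]]}' 0
python3 - <<'E'
from col import *
to(550.8,241.3,58,93.5)
# box pose from top depth (before-motion view): rim band
for f in("top0.npz","top1.npz"):
    a=np.load(f);C=cloud("top",a["d"]);c=C[140:240,295:415].reshape(-1,3);c=c[(abs(c[:,2]-125)<5)];c=c[(c[:,0]>425)&(c[:,0]<625)&(c[:,1]>-235)&(c[:,1]<35)]
    print(f,len(c),cv2.minAreaRect(c[:,:2].astype(np.float32)))
E
```

```text
t: 12.52
ee_pos: [550.3, 239.3, 58.2]
orientation: [0.095, -3.137, 0.002]
ft_force: [-0.2, 0.3, 0.8]
width: 35.0
grasp_force: 0.0
t: 13.02
ee_pos: [552.0, 240.4, 60.5]
orientation: [-0.095, 3.139, 0.001]
ft_force: [-0.1, -0.9, 6.3]
width: 11.2
grasp_force: 30.0
yaw 93.5 twist [ 0.03  0.08 -0.02] shift after twist mm [1.2 0.9 2.5] | now [552.  240.4  60.5] q [ 0.391  0.609  1.769  0.     0.762 -1.241] t 13.02 w 11.2
top0.npz 1533 ((525.3856201171875, -100.0546646118164), (169.37313842773438, 235.89378356933594), 5.4376020431518555)
top1.npz 0 ((0.0, 0.0), (0.0, 0.0), 0.0)
```

```bash
python3 -m creep '{"delta_pos":[[0,0,-0.008],[0,0,-0.017],[0,0,-0.02],[0,0,-0.022],[0,0,-0.022],[0,0,-0.022],[0,0,-0.022],[0,0,-0.02],[0,0,0],[0.0029,-0.012,0],[0.0029,-0.02,0],[0.0029,-0.02,0],[0.0029,-0.02,0],[0.0029,-0.02,0],[0.0029,-0.02,0],[0.0029,-0.02,0],[0.0029,-0.02,0],[0.0029,-0.016,0],[0,-0.01,0],[0,0,0]],"twist":[[0,0,0],[0,0,0],[0,0,0],[0,0,0],[0,0,0],[0,0,0],[0,0,0],[0,0,0],[0,0,0],[0,0,0],[0,0,0],[0,0,0],[0,0,0],[0,0,0],[0,0,0],[0,0,0],[0,0,0],[0,0,0],[0,0,0],[0,0,0]]}'
python3 - <<'E'
from col import *
o=get_obs();to(522.5,-69,215,95.4)
P=camera_params("wrist");p,d=get_image("wrist");np.savez("w4.npz",p=p,d=d,**{k:np.array(P[k]) for k in("camera_matrix","extrinsics","k1")});cv2.imwrite("pics/w4.png",p[:,:,::-1])
C=cloud("wrist",d,P)
E
```

```text
t: 14.68
ee_pos: [535.1, 58.9, 211.2]
orientation: [0.092, -3.137, 0.001]
ft_force: [-0.1, -0.0, -2.5]
width: 11.5
grasp_force: 30.0
yaw 93.4 twist [-0.03 -0.16 -2.04] shift after twist mm [  24.5 -126.1   -3.8] | now [535.1  58.9 211.2] q [ 8.800e-02  3.120e-01  1.830e+00 -1.000e-03  1.002e+00 -1.541e+00] t 14.68 w 11.5
```

View pics/w4.png

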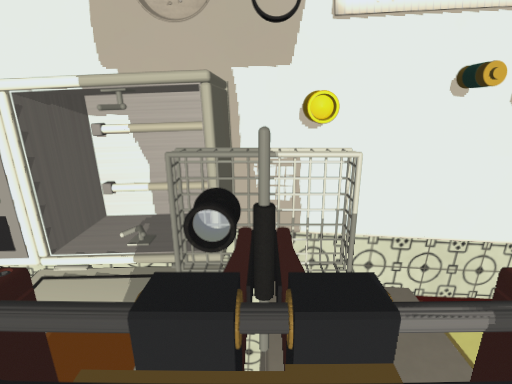

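The basket hangs level on the gripper with the loupe in it at (212,222). The box is to the left, with its front hook at (112,100) and rear hook at (133,232).

Run:
```python
from h import *
a=np.load("w4.npz");P={k:a[k] for k in("camera_matrix","extrinsics")};P["k1"]=float(a["k1"]);C=cloud("wrist",a["d"],P)
v,u=np.mgrid[0:384,0:512]
k=(abs(C[...,2]-125)<4)&(u<240)&(v<275)&(C[...,1]<35)&(C[...,0]<640);c=C[k];print(len(c),c.min(0).round(),c.max(0).round())
# left wall strip and front wall strip line fits
o=np.array([522.5,-69.2]);th=np.radians(5.4);Rm=np.array([[np.cos(th),np.sin(th)],[-np.sin(th),np.cos(th)]])
b=(c[:,:2]-o)@Rm.T
for nm,s in(("left",(b[:,1]>70)&(abs(b[:,0])<65)),("front",(b[:,0]<-65)&(abs(b[:,1])<70)),("rear",(b[:,0]>65)&(abs(b[:,1])<70)),("right",(b[:,1]<-70)&(b[:,1]>-95)&(abs(b[:,0])<65))):
    if s.sum()>20:
        l=cv2.fitLine(c[s,:2].astype(np.float32),cv2.DIST_HUBER,0,.01,.01).ravel();print(nm,s.sum(),"ang",np.degrees(np.arctan2(l[1],l[0])).round(2),"box extents",np.percentile(b[s],[2,50,98],axis=0).round(1).tolist())
q=(C[...,2]>96)&(C[...,2]<119)&(u<200)&(v<260);c=C[q];b=(c[:,:2]-o)@Rm.T
for nm,s in(("hookF",(b[:,0]>-72)&(b[:,0]<-45)&(abs(b[:,1])<25)),("hookB",(b[:,0]<72)&(b[:,0]>45)&(abs(b[:,1])<25))):
    if s.sum(): print(nm,s.sum(),np.c_[b[s],c[s,2]].min(0).round(1),np.c_[b[s],c[s,2]].max(0).round(1),np.c_[b[s],c[s,2]].mean(0).round(1))
for n,(uu,vv) in dict(hf=(119,97),hfl=(102,107),hfr=(123,104),hb=(143,227),hb2=(124,235)).items(): print(n,C[vv,uu].round(1),((C[vv,uu,:2]-o)@Rm.T).round(1))
# bar in hand
k=(C[...,2]>185)&(abs(C[...,0]-500)<70)&(abs(C[...,1]-59)<25)&(v<230);c=C[k];print("bar",len(c),c.min(0).round(1),c.max(0).round(1),cv2.fitLine(c[:,:2].astype(np.float32),cv2.DIST_HUBER,0,.01,.01).ravel())
cv2.imwrite("pics/w5.png",cv2.resize(a["p"][60:270,:240,::-1],(685,600),interpolation=cv2.INTER_CUBIC))
```

```text
10175 [ 432. -186.  121.] [615.  25. 129.]
left 850 ang 4.73 box extents [[-64.0, 78.7], [-36.1, 83.2], [10.6, 87.3]]
front 2119 ang -84.71 box extents [[-82.6, -67.3], [-78.1, 0.4], [-73.9, 67.2]]
rear 1464 ang -84.07 box extents [[73.8, -67.3], [78.2, -10.1], [84.3, 66.7]]
right 2996 ang 2.0 box extents [[-60.4, -94.6], [0.9, -84.1], [62.3, -76.9]]
hookF 241 [-72.  -10.5  96. ] [-55.5  13.1 114.1] [-6.140e+01 -1.000e-01  1.054e+02]
hookB 265 [ 54.8 -11.1  96. ] [ 71.9  13.1 114.6] [6.260e+01 1.000e-01 1.043e+02]
hf [456.9 -73.8  95.2] [-65.7   1.6]
hfl [465.7 -81.3 111.3] [-57.7  -6.7]
hfr [462.3 -63.1 111.9] [-59.3  11.8]
hb [596.  -74.1  58.3] [ 72.7 -11.8]
hb2 [582.2 -71.4 110.4] [59.3 -7.9]
bar 2144 [456.5  34.2 185.1] [535.4  72.5 372.8] [9.9859786e-01 5.2936390e-02 4.8218466e+02 5.5527695e+01]
```

View pics/w5.png

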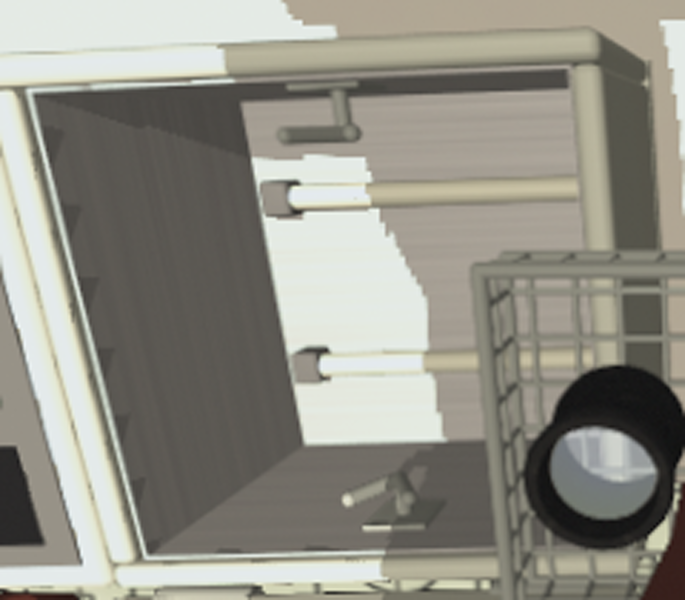

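Run:
```python
from h import *
a=np.load("w4.npz");P={k:a[k] for k in("camera_matrix","extrinsics")};P["k1"]=float(a["k1"]);C=cloud("wrist",a["d"],P)
for v in(126,129,132,140,160,180,200,203,206,210,230): print(v,[C[v,u].round(1).tolist() for u in(262,264,266)])
c=C[132:198,258:271].reshape(-1,3);c=c[(c[:,2]>212)&(c[:,2]<240)];l=cv2.fitLine(c.astype(np.float32),cv2.DIST_HUBER,0,.01,.01).ravel();print(len(c),c.min(0),c.max(0),l)
```

```text
126 [[481.0, 53.3, -0.1], [480.9, 55.7, -0.4], [480.7, 58.1, 0.8]]
129 [[467.7, 53.9, 224.8], [467.6, 54.9, 224.6], [467.6, 55.9, 224.3]]
132 [[469.0, 54.0, 225.5], [469.1, 55.0, 224.3], [469.0, 55.9, 224.8]]
140 [[472.9, 54.2, 224.5], [472.8, 55.2, 225.4], [472.9, 56.2, 224.1]]
160 [[482.8, 54.8, 224.3], [482.5, 55.8, 225.3], [482.5, 56.8, 224.9]]
180 [[492.8, 55.4, 224.9], [492.8, 56.4, 224.8], [492.8, 57.4, 224.6]]
200 [[503.3, 56.0, 225.2], [502.9, 57.0, 226.3], [503.3, 58.1, 224.7]]
203 [[504.8, 56.1, 225.5], [504.7, 57.1, 225.5], [504.7, 58.1, 225.5]]
206 [[506.5, 56.2, 225.1], [506.7, 57.2, 224.4], [506.6, 58.3, 224.5]]
210 [[507.9, 56.3, 227.4], [507.8, 57.3, 227.6], [507.7, 58.3, 227.6]]
230 [[518.6, 56.9, 228.2], [518.1, 57.9, 229.3], [518.5, 59.0, 228.0]]
788 [468.88699908  52.04800807 221.77924231] [502.51009306  59.54126504 227.04626349] [ 9.9783462e-01  6.5371625e-02 -7.2498471e-03  4.8498251e+02
  5.5700996e+01  2.2475548e+02]
```

```bash
python3 -m creep '{"delta_pos":[[0,0,0],[0.0024,-0.009,0],[0.0034,-0.0166,0],[0.0034,-0.0166,0],[0.0034,-0.0166,0],[0.0034,-0.0166,0],[0.0034,-0.0166,0],[0.0034,-0.0166,0],[0.0016,-0.0105,0],[0,-0.006,0],[0,0,0],[0,0,0],[0,0,0]],"twist":[[0,0,-2],[0,0,0],[0,0,0],[0,0,0],[0,0,0],[0,0,0],[0,0,0],[0,0,0],[0,0,0],[0,0,0],[0,0,0],[0,0,0],[0,0,0]]}'
python3 g.py new
python3 - <<'E'
from h import *
to(522.6,-68.2,94,95.4);to(522.6,-68.2,94,95.4)
P=camera_params("wrist");p,d=get_image("wrist");C=cloud("wrist",d,P)
c=C[128:200,255:275].reshape(-1,3);c=c[(c[:,2]>205)&(c[:,2]<240)];print(len(c),c.min(0),c.max(0),cv2.fitLine(c.astype(np.float32),cv2.DIST_HUBER,0,.01,.01).ravel())
o=np.array([522.6,-68.2]);th=np.radians(5.4);Rm=np.array([[np.cos(th),np.sin(th)],[-np.sin(th),np.cos(th)]])
b=(C[...,:2]-o)@Rm.T
s=(C[...,2]>97)&(C[...,2]<117)&(b[...,0]>-70)&(b[...,0]<-50)&(abs(b[...,1])<25)
if s.sum():print("hookF",s.sum(),b[s].min(0),b[s].max(0))
s=(abs(C[...,2]-125)<3)&(b[...,0]<-65)&(b[...,0]>-95)&(abs(b[...,1])<60)
if s.sum():print("front rim",s.sum(),np.percentile(b[s],[2,98],axis=0))
E
```

```text
t: 15.82
ee_pos: [524.0, -65.3, 212.6]
orientation: [0.151, -3.138, -0.0]
ft_force: [-0.5, 0.1, -2.4]
width: 10.9
grasp_force: 30.0
[524.  -65.3 212.6] [ -0.39 -46.16 -26.56] [-0.5  0.1 -2.4]
yaw 95.5 twist [ 0.02 -0.01  0.1 ] shift after twist mm [  1.7  -2.8 118.6] | now [524.  -65.3 212.6] q [-0.147  0.295  1.852  0.     0.995 -1.814] t 15.82 w 10.9
yaw 95.5 twist [ 0.02 -0.01  0.1 ] shift after twist mm [  1.7  -2.8 118.6] | now [524.  -65.3 212.6] q [-0.147  0.295  1.852  0.     0.995 -1.814] t 15.82 w 10.9
854 [456.1385629  -74.63729584 222.80263317] [492.62071444 -65.74616368 228.16844233] [ 9.9523067e-01  9.7546980e-02 -7.2656356e-04  4.7366522e+02
 -7.0297455e+01  2.2602432e+02]
hookF 130 [-62.06477733 -12.62237641] [-55.37412686  11.31939225]
front rim 1654 [[-82.8037129  -57.50479527]
 [-74.39562959  57.59664181]]
```

```bash
python3 -m creep '{"delta_pos":[[0.0016,-0.003,0],[0,0,0.01],[0,0,0.015],[0,0,0.015],[0,0,0.015],[0,0,0.015],[0,0,0.013],[0,0,0.007],[0,0,0],[0,0,0]],"twist":[[0,0,0],[0,0,0],[0,0,0],[0,0,0],[0,0,0],[0,0,0],[0,0,0],[0,0,0],[0,0,0],[0,0,0]]}'
python3 g.py
python3 - <<'E'
from h import *
to(522.6,-68.5,94.5,95.4)
P=camera_params("wrist");p,d=get_image("wrist");C=cloud("wrist",d,P)
cv2.imwrite("pics/w6.png",cv2.resize(p[60:320,80:440,::-1],(800,578)))
zb=get_obs()["ee_pos"][2]+10.5
o=np.array([522.6,-68.5]);th=np.radians(5.4);Rm=np.array([[np.cos(th),np.sin(th)],[-np.sin(th),np.cos(th)]])
b=(C[...,:2]-o)@Rm.T
s=(abs(C[...,2]-zb)<6)&(b[...,0]<-35)&(b[...,0]>-75)&(abs(b[...,1])<12);c=C[s]
print("bar",s.sum(),b[s].min(0),b[s].max(0),np.median(c[:,2]))
s=(C[...,2]>97)&(C[...,2]<116)&(b[...,0]>-70)&(b[...,0]<-50)&(abs(b[...,1])<25)
if s.sum():print("hookF",s.sum(),b[s].min(0),b[s].max(0))
E
```

```text
t: 16.7
ee_pos: [522.5, -68.9, 122.3]
orientation: [0.15, -3.137, -0.0]
ft_force: [-0.4, 0.3, -3.0]
width: 11.3
grasp_force: 30.0
[522.5 -68.9 122.3] [ 1.000e-02 -4.832e+01 -2.075e+01] [-0.4  0.3 -3. ]
yaw 95.5 twist [ 0.01 -0.05  0.09] shift after twist mm [-0.1  0.4 27.8] | now [522.5 -68.9 122.3] q [-0.154  0.426  1.914  0.     0.802 -1.82 ] t 16.7 w 11.3
bar 797 [-68.64765356  -3.57817727] [-35.00942523   2.11986682] 135.61594985483853
hookF 265 [-67.16763511 -12.42015297] [-55.44449506  11.98882277]
```

View pics/w6.png

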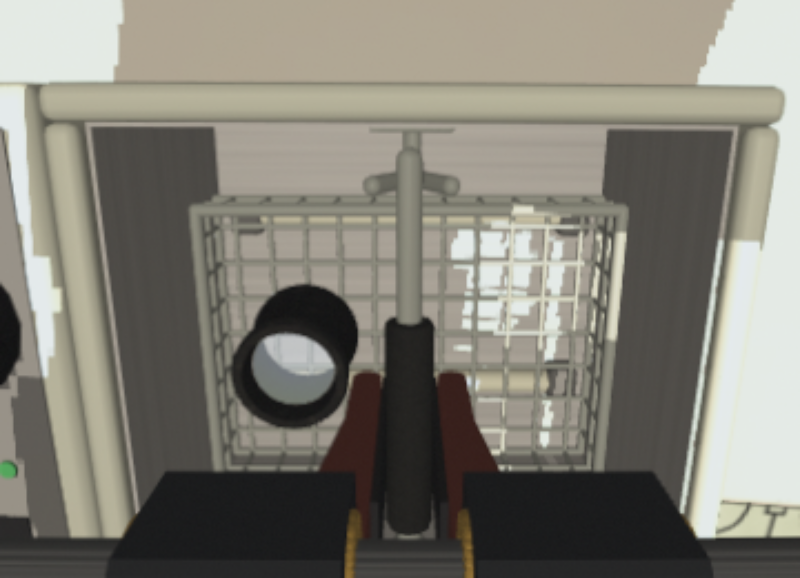

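The bar end at (410,155) sits centred between the two tips of the front hook at (373,185) and (450,185), and the basket clears the walls. Next I lower it into the hooks.

```bash
python3 -m creep '{"delta_pos":[[0,0.0005,0.006],[0,0,0.006],[0,0,0.006],[0,0,0.004],[0,0,0.003],[0,0,0.002],[0,0,0],[0,0,0]],"twist":[[0,0,0],[0,0,0],[0,0,0],[0,0,0],[0,0,0],[0,0,0],[0,0,0],[0,0,0]]}'
python3 -c "
from h import *
to(522.6,-68.5,94.5,95.4);print(get_obs()['joint_torque'][:3])"
```

```text
t: 17.42
ee_pos: [522.6, -68.6, 95.6]
orientation: [0.15, -3.138, -0.0]
ft_force: [-0.4, 0.6, -3.5]
width: 11.1
grasp_force: 30.0
yaw 95.5 twist [ 0.   -0.01  0.08] shift after twist mm [0.  0.1 1.1] | now [522.6 -68.6  95.6] q [-0.153  0.471  1.926 -0.     0.745 -1.82 ] t 17.42 w 11.1
[-1.27033767e-03 -5.01425564e+01 -1.95870245e+01]
```

```bash
python3 -m creep '{"delta_pos":[[0,0,0.001],[0,0,0],[0,0,0]],"twist":[[0,0,0],[0,0,0],[0,0,0]]}'
python3 -m creep '{"delta_pos":[[0,0,0.001],[0,0,0],[0,0,0]],"twist":[[0,0,0],[0,0,0],[0,0,0]]}'
```

```text
t: 17.67
ee_pos: [522.7, -68.6, 94.8]
orientation: [-0.15, 3.138, -0.0]
ft_force: [0.4, 0.2, -2.6]
width: 11.3
grasp_force: 30.0
t: 17.92
ee_pos: [522.7, -68.6, 93.7]
orientation: [-0.15, 3.138, -0.0]
ft_force: [0.1, 0.2, -3.3]
width: 11.2
grasp_force: 30.0
```

```bash
python3 -m creep '{"delta_pos":[[0,0,0.001],[0,0,0],[0,0,0]],"twist":[[0,0,0],[0,0,0],[0,0,0]]}' | grep -E 'ee|ft'
python3 -m creep '{"delta_pos":[[0,0,0.001],[0,0,0],[0,0,0]],"twist":[[0,0,0],[0,0,0],[0,0,0]]}' | grep -E 'ee|ft'
python3 -c "
from h import *
P=camera_params('wrist');p,d=get_image('wrist');np.savez('w7.npz',p=p,d=d);C=cloud('wrist',d,P)
o=np.array([522.6,-68.5]);th=np.radians(5.4);Rm=np.array([[np.cos(th),np.sin(th)],[-np.sin(th),np.cos(th)]])
b=(C[...,:2]-o)@Rm.T
s=(abs(C[...,2]-107)<8)&(b[...,0]<-35)&(b[...,0]>-52)&(abs(b[...,1])<8);c=C[s];print('bar top z',np.percentile(c[:,2],[50,90]),b[s].mean(0))"
```

```text
ee_pos: [522.8, -68.5, 92.8]
ft_force: [0.1, 1.0, -0.8]
ee_pos: [523.0, -68.6, 92.4]
ft_force: [-1.4, 1.0, 6.1]
bar top z [105.78465266 106.79970775] [-43.60215914  -0.14738038]
```

Contact: the weight has transferred to the hooks. I release and rise.

```bash
python3 -m creep '{"delta_pos":[[0,0,-0.001],[0,0,0],[0,0,0],[0,0,0],[0,0,0]],"twist":[[0,0,0],[0,0,0],[0,0,0],[0,0,0],[0,0,0]]}' 0.35
python3 -m creep '{"delta_pos":[[0,0,-0.005],[0,0,-0.008],[0,0,-0.015],[0,0,-0.02],[0,0,-0.02],[0,0,-0.025],[0,0,-0.03],[0,0,-0.03],[0,0,-0.02],[0,0,0],[0,0,0]],"twist":[[0,0,0],[0,0,0],[0,0,0],[0,0,0],[0,0,0],[0,0,0],[0,0,0],[0,0,0],[0,0,0],[0,0,0],[0,0,0]]}'
python3 -c "
from h import *
P=camera_params('wrist');p,d=get_image('wrist');C=cloud('wrist',d,P);cv2.imwrite('pics/w8.png',p[:,:,::-1])
S,ds=get_image('scene');Cs=cloud('scene',ds);np.savez('scene2.npz',p=S,d=ds)
o=np.array([522.6,-68.5]);th=np.radians(5.4);Rm=np.array([[np.cos(th),np.sin(th)],[-np.sin(th),np.cos(th)]])
b=(C[...,:2]-o)@Rm.T
for lo in(-70,-50,-30,0,30,40):
    s=(abs(C[...,2]-107)<12)&(b[...,0]>lo)&(b[...,0]<lo+10)&(abs(b[...,1])<8)
    if s.sum():print(lo,'z',np.percentile(C[s][:,2],[50,95]).round(1),b[s].mean(0).round(1))
# lid from scene
b=(Cs[...,:2]-o)@Rm.T
s=(Cs[...,2]>140)&(Cs[...,2]<310)&(b[...,0]>75)&(b[...,0]<150)&(abs(b[...,1])<95)
for z0 in range(140,310,20):
    k=s&(abs(Cs[...,2]-z0)<5)
    if k.sum():print('lid',z0,k.sum(),np.percentile(b[k][:,0],[5,50,95]).round(1),b[k][:,1].min().round(),b[k][:,1].max().round())
"
```

```text
t: 18.88
ee_pos: [522.6, -68.6, 92.6]
orientation: [0.15, -3.138, 0.0]
ft_force: [-0.8, 0.1, 1.3]
width: 30.8
grasp_force: 0.0
t: 19.8
ee_pos: [523.1, -68.6, 267.2]
orientation: [-0.15, 3.135, -0.001]
ft_force: [-0.4, -0.2, 0.6]
width: 30.8
grasp_force: 0.0
-70 z [105.5 106.9] [-64.2  -0.2]
-50 z [106.1 107. ] [-45.2  -0.3]
-30 z [108.2 110. ] [-24.8  -0.2]
0 z [108.3 110.2] [ 4.9 -0.1]
30 z [105.6 107.5] [35.  -0.6]
40 z [105.7 107. ] [45.1 -0.6]
lid 140 81 [82.6 85.1 88.7] -89.0 85.0
lid 160 135 [85.8 88.6 91.2] -88.0 82.0
lid 180 121 [ 90.4  94.7 102.8] -88.0 84.0
lid 200 118 [ 93.6  97.9 105.9] -88.0 84.0
lid 220 82 [ 97.   99.8 108.4] -88.0 60.0
lid 240 69 [100.  102.8 109. ] -88.0 62.0
lid 260 45 [102.9 106.  110.7] -88.0 -51.0
lid 280 42 [106.  109.  115.5] -88.0 -56.0
```

View pics/w8.png

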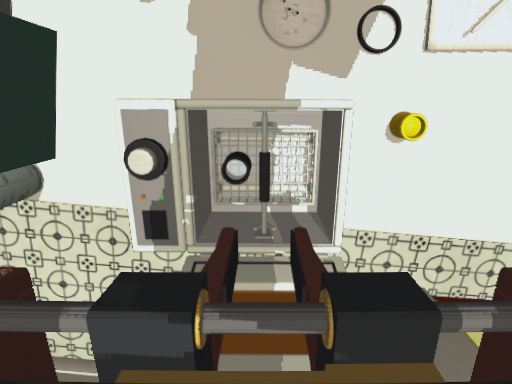

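The basket hangs in both hooks, at (264,125) in front and (264,232) behind, with the loupe upright at (236,168). The lid leans back about 1.74 rad, so I go over it and behind with the fingers shut.

```bash
python3 -m creep '{"delta_pos":[[0,0,-0.025],[0,0,-0.025],[0,0,-0.025],[0,0,0],[-0.02,0,0],[-0.025,0,0],[-0.025,0,0],[-0.025,0,0],[-0.025,0,0],[-0.025,0,0],[-0.02,0,0],[0,0,0],[0,0,0.025],[0,0,0.025],[0,0,0.02],[0,0,0],[0,0,0]],"twist":[[0,0,0],[0,0,0],[0,0,0],[0,0,0],[0,0,0],[0,0,0],[0,0,0],[0,0,0],[0,0,0],[0,0,0],[0,0,0],[0,0,0],[0,0,0],[0,0,0],[0,0,0],[0,0,0],[0,0,0]]}' 0
python3 - <<'E'
from h import *
o=get_obs();to(*o["ee_pos"],95.4)
B=np.array([522.6,-68.5]);th=np.radians(5.4);Rm=np.array([[np.cos(th),np.sin(th)],[-np.sin(th),np.cos(th)]])
b=(o["ee_pos"][:2]-B)@Rm.T;print("box",b,o["ee_pos"][2])
r=150;pt=lambda t:np.array([83-r*np.cos(t)+14*np.sin(t)+10,126+r*np.sin(t)+14*np.cos(t)])
prev=np.array([b[0],o["ee_pos"][2]])
for t in np.arange(1.7,-.001,-.1):
    c=pt(max(t,0));e=c-prev;print(round(t,2),c.round(1),"tool x,z",(-e).round(1));prev=c
E
```

```text
t: 21.32
ee_pos: [685.1, -52.8, 268.4]
orientation: [0.15, -3.133, -0.001]
ft_force: [-0.0, -1.5, 0.5]
width: 0.2
grasp_force: 0.0
yaw 95.5 twist [ 0.05 -0.28  0.08] shift after twist mm [0. 0. 0.] | now [685.1 -52.8 268.4] q [-0.094  0.475  1.437 -0.     1.235 -1.761] t 21.32 w 0.2
box [163.27892075   0.37231045] 268.37967681290655
1.7 [126.2 272.9] tool x,z [37.1 -4.6]
1.6 [111.4 275.5] tool x,z [14.8 -2.6]
1.5 [ 96.4 276.6] tool x,z [15.  -1.1]
1.4 [ 81.3 276.2] tool x,z [15.1  0.4]
1.3 [ 66.4 274.3] tool x,z [14.9  1.9]
1.2 [ 51.7 270.9] tool x,z [14.7  3.4]
1.1 [ 37.4 266. ] tool x,z [14.3  4.8]
1.0 [ 23.7 259.8] tool x,z [13.7  6.2]
0.9 [ 10.7 252.2] tool x,z [13.   7.6]
0.8 [ -1.5 243.4] tool x,z [12.2  8.8]
0.7 [-12.7 233.3] tool x,z [11.2 10. ]
0.6 [-22.9 222.3] tool x,z [10.2 11.1]
0.5 [-31.9 210.2] tool x,z [ 9.  12.1]
0.4 [-39.7 197.3] tool x,z [ 7.8 12.9]
0.3 [-46.2 183.7] tool x,z [ 6.5 13.6]
0.2 [-51.2 169.5] tool x,z [ 5.1 14.2]
0.1 [-54.9 154.9] tool x,z [ 3.6 14.6]
-0.0 [-57. 140.] tool x,z [ 2.1 14.9]
```

```bash
python3 -m creep '{"delta_pos":[[0.012,0,-0.0015],[0.01,0,-0.0015],[0.008,0,-0.0015],[0.007,0,0],[0.0074,0,-0.0013],[0.0074,0,-0.0013],[0.0075,0,-0.0006],[0.0075,0,-0.0005],[0.0075,0,0.0002],[0.0076,0,0.0002],[0.0075,0,0.001],[0.0074,0,0.0009],[0.0073,0,0.0017],[0.0074,0,0.0017],[0.0072,0,0.0024],[0.0071,0,0.0024]],"twist":[[0,0,0],[0,0,0],[0,0,0],[0,0,0],[0,0,0],[0,0,0],[0,0,0],[0,0,0],[0,0,0],[0,0,0],[0,0,0],[0,0,0],[0,0,0],[0,0,0],[0,0,0],[0,0,0]]}'
python3 - <<'E'
from h import *
o=get_obs();B=np.array([522.6,-68.5]);th=np.radians(5.4);Rm=np.array([[np.cos(th),np.sin(th)],[-np.sin(th),np.cos(th)]])
print((o["ee_pos"][:2]-B)@Rm.T,"want 37.4,266",o["ft_force"],o["t"])
S,ds=get_image('scene');C=cloud('scene',ds);b=(C[...,:2]-B)@Rm.T
k=(C[...,2]>140)&(C[...,2]<320)&(abs(b[...,1]-70)<15)&(b[...,0]>-80)&(b[...,0]<150)
c=np.c_[b[k][:,0],C[k][:,2]].astype(np.float32);l=cv2.fitLine(c,cv2.DIST_HUBER,0,.01,.01).ravel();print(len(c),np.degrees(np.arctan2(abs(l[1]),abs(l[0]))),l)
E
```

```text
t: 22.65
ee_pos: [560.7, -64.8, 268.0]
orientation: [0.15, -3.137, -0.0]
ft_force: [2.0, 0.1, 1.2]
width: 0.6
grasp_force: 0.9
[38.23633944  0.07900661] want 37.4,266 [1.98326021 0.07916707 1.18087965] 22.65
170 63.95394 [  0.4390935  -0.8984414  38.204563  217.27995  ]
```

The lid follows the fingers and is at 1.12 rad, as planned. I continue.

```bash
python3 -m creep '{"delta_pos":[[0.0068,0,0.0031],[0.0069,0,0.0031],[0.0065,0,0.0038],[0.0065,0,0.0038],[0.0061,0,0.0044],[0.0061,0,0.0044],[0.0056,0,0.005],[0.0056,0,0.005],[0.0051,0,0.0055],[0.0051,0,0.0056],[0.0045,0,0.006],[0.0045,0,0.0061],[0.0039,0,0.0064],[0.0039,0,0.0065],[0.0033,0,0.0068],[0.0032,0,0.0068]],"twist":[[0,0,0],[0,0,0],[0,0,0],[0,0,0],[0,0,0],[0,0,0],[0,0,0],[0,0,0],[0,0,0],[0,0,0],[0,0,0],[0,0,0],[0,0,0],[0,0,0],[0,0,0],[0,0,0]]}'
python3 - <<'E'
from h import *
o=get_obs();B=np.array([522.6,-68.5]);th=np.radians(5.4);Rm=np.array([[np.cos(th),np.sin(th)],[-np.sin(th),np.cos(th)]])
print((o["ee_pos"][:2]-B)@Rm.T,"want -46.2,183.7",o["ft_force"],o["t"])
S,ds=get_image('scene');C=cloud('scene',ds);b=(C[...,:2]-B)@Rm.T
k=(C[...,2]>135)&(C[...,2]<320)&(abs(b[...,1]-70)<12)&(b[...,0]>-80)&(b[...,0]<150)
c=np.c_[b[k][:,0],C[k][:,2]].astype(np.float32);l=cv2.fitLine(c,cv2.DIST_HUBER,0,.01,.01).ravel();print(len(c),np.degrees(np.arctan2(abs(l[1]),abs(l[0]))),l)
E
```

```text
t: 24.03
ee_pos: [478.0, -72.8, 185.3]
orientation: [0.15, -3.138, -0.0]
ft_force: [0.2, 0.1, 2.1]
width: 0.5
grasp_force: 0.5
[-44.8306809   -0.12787281] want -46.2,183.7 [0.19918562 0.06497175 2.05847713] 24.0333
413 81.53399 [ 1.4722267e-01 -9.8910338e-01 -5.2090782e+01  2.5920218e+02]
```

```bash
python3 -m creep '{"delta_pos":[[0.0018,0,0.0036],[0.0017,0,0.0036],[0.0016,0,0.0036],[0.0015,0,0.0036],[0.0013,0,0.0036],[0.0011,0,0.0036],[0.001,0,0.0036],[0.0009,0,0.0036],[0.0008,0,0.0036],[0.0006,0,0.0036],[0.0004,0,0.0024],[0.0002,0,0.002],[0,0,0]],"twist":[[0,0,0],[0,0,0],[0,0,0],[0,0,0],[0,0,0],[0,0,0],[0,0,0],[0,0,0],[0,0,0],[0,0,0],[0,0,0],[0,0,0],[0,0,0]]}'
python3 -m creep '{"delta_pos":[[0,0,0.0015],[0,0,0],[0,0,0]],"twist":[[0,0,0],[0,0,0],[0,0,0]]}'
python3 -m creep '{"delta_pos":[[0,0,0.001],[0,0,0],[0,0,0]],"twist":[[0,0,0],[0,0,0],[0,0,0]]}'
```

```text
t: 25.17
ee_pos: [465.1, -74.0, 145.2]
orientation: [0.15, -3.137, -0.0]
ft_force: [-1.0, -0.0, -0.0]
width: 0.7
grasp_force: 0.0
t: 25.42
ee_pos: [465.5, -74.0, 144.2]
orientation: [0.15, -3.138, 0.0]
ft_force: [0.5, -0.2, -0.7]
width: 0.3
grasp_force: 0.0
t: 25.67
ee_pos: [465.6, -74.0, 143.2]
orientation: [-0.15, 3.138, -0.0]
ft_force: [-0.7, -0.7, -0.5]
width: 0.7
grasp_force: 0.0
```

```bash
python3 -m creep '{"delta_pos":[[0,0,0.001],[0,0,0.001],[0,0,0]],"twist":[[0,0,0],[0,0,0],[0,0,0]]}'|grep -E "ee|ft"
python3 -m creep '{"delta_pos":[[0,0,0.001],[0,0,0.0005],[0,0,0]],"twist":[[0,0,0],[0,0,0],[0,0,0]]}'|grep -E "ee|ft"
python3 - <<'E'
from h import *
B=np.array([522.6,-68.5]);th=np.radians(5.4);Rm=np.array([[np.cos(th),np.sin(th)],[-np.sin(th),np.cos(th)]])
P=camera_params("wrist")
for n in("wrist","scene"):
    p,d=get_image(n);C=cloud(n,d,P if n=="wrist" else None);b=(C[...,:2]-B)@Rm.T
    for yy in(-70,70):
      for x0 in(-75,-50,0,50,75):
        k=(abs(b[...,0]-x0)<6)&(abs(b[...,1]-yy)<10)&(C[...,2]>60)&(C[...,2]<220)
        if k.sum()>4:print(n,yy,x0,np.median(C[k][:,2]).round(1))
    k=(np.hypot(b[...,0]+31,b[...,1]+114)<28)&(C[...,2]>128)&(C[...,2]<165)
    if k.sum()>10:
        c=C[k];zt=np.percentile(c[:,2],97);t=c[c[:,2]>zt-4];print(n,"button top",zt,len(t),cv2.minEnclosingCircle(t[:,:2].astype(np.float32)),t.mean(0))
E
```

```text
ee_pos: [465.5, -74.0, 141.0]
ft_force: [0.1, 1.3, 0.9]
ee_pos: [465.6, -74.0, 140.3]
ft_force: [-2.6, 0.1, 8.8]
wrist -70 -75 139.3
wrist -70 -50 139.3
wrist 70 -75 139.2
wrist 70 -50 139.3
wrist button top 147.94734791808636 881 ((506.8116149902344, -188.13323974609375), 12.91958999633789) [ 503.5683975  -187.32908692  146.84595545]
scene -70 -75 140.8
scene -70 -50 140.6
scene -70 0 140.4
scene -70 50 141.1
scene -70 75 140.6
scene 70 -75 140.3
scene 70 -50 141.3
scene 70 0 141.0
scene button top 150.59474227518183 58 ((506.524658203125, -189.13255310058594), 12.768199920654297) [ 506.27493979 -189.70773103  148.99071512]
```

The lid is flat at 140 mm front to back with the force rising, so it is shut. I press a touch more, then go to above the button.

```bash
python3 -m creep '{"delta_pos":[[0,0,0.0005],[0,0,0]],"twist":[[0,0,0],[0,0,0]]}'|grep -E "ee|ft"
python3 -m creep '{"delta_pos":[[0,0,-0.01],[0,0,-0.02],[0,0,-0.02],[-0.005,-0.0196,0],[-0.005,-0.0196,0],[-0.005,-0.0196,0],[-0.005,-0.0196,0],[-0.005,-0.0196,0],[-0.005,-0.0196,0],[0,0,0],[0,0,0]],"twist":[[0,0,0],[0,0,0],[0,0,0],[0,0,0],[0,0,0],[0,0,0],[0,0,0],[0,0,0],[0,0,0],[0,0,0],[0,0,0]]}' 0
python3 - <<'E'
from h import *
to(506.8,-188.2,150,95.4)
B=np.array([522.6,-68.5]);th=np.radians(5.4);Rm=np.array([[np.cos(th),np.sin(th)],[-np.sin(th),np.cos(th)]])
p,d=get_image("scene");C=cloud("scene",d);b=(C[...,:2]-B)@Rm.T
cv2.imwrite("pics/s3.png",cv2.resize(p[180:340,250:410,::-1],(600,600)))
for x0 in(-75,-50,0,50,75):
    k=(abs(b[...,0]-x0)<6)&(abs(b[...,1]-60)<15)&(C[...,2]>60)&(C[...,2]<220)
    if k.sum()>4:print(x0,np.median(C[k][:,2]).round(1))
E
```

```text
ee_pos: [465.6, -74.0, 140.2]
ft_force: [-4.4, 0.3, 14.6]
t: 27.35
ee_pos: [506.6, -188.7, 189.2]
orientation: [0.148, -3.138, -0.0]
ft_force: [0.2, 0.1, -0.1]
width: 0.3
grasp_force: 0.0
yaw 95.4 twist [ 0.01 -0.   -0.01] shift after twist mm [-0.2  0.5 39.2] | now [ 506.6 -188.7  189.2] q [-0.379  0.344  1.844  0.     0.954 -2.044] t 27.35 w 0.3
-75 140.5
-50 141.3
0 140.9
50 140.4
75 140.8
```

View pics/s3.png

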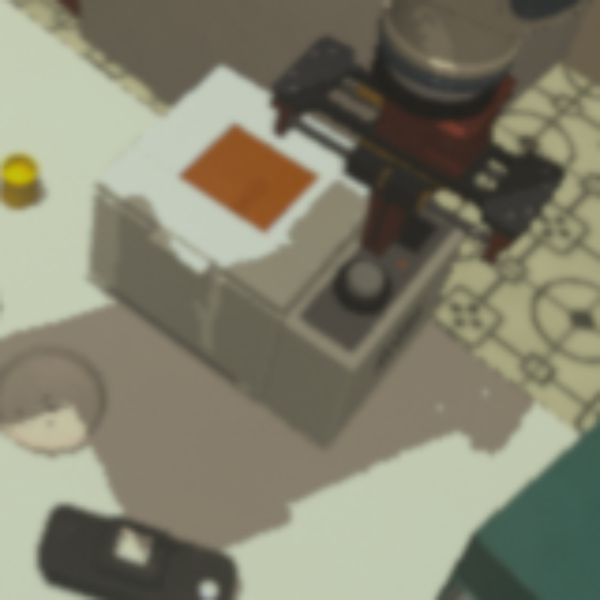

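The lid is closed flush, with its amber window at (250,175). The fingers are above the button at (365,282). Now I press.

```bash
python3 -m creep '{"delta_pos":[[0,0.0005,0.012],[0,0,0.012],[0,0,0.008],[0,0,0.006],[0,0,0.002],[0,0,0.002],[0,0,0.002],[0,0,0]],"twist":[[0,0,0],[0,0,0],[0,0,0],[0,0,0],[0,0,0],[0,0,0],[0,0,0],[0,0,0]]}'|grep -E "ee|ft"
python3 -m creep '{"delta_pos":[[0,0,0.001],[0,0,0]],"twist":[[0,0,0],[0,0,0]]}'|grep -E "ee|ft"
python3 -m creep '{"delta_pos":[[0,0,0.001],[0,0,0]],"twist":[[0,0,0],[0,0,0]]}'|grep -E "ee|ft"
```

```text
ee_pos: [506.6, -187.5, 145.3]
ft_force: [-1.3, 2.1, 3.6]
ee_pos: [506.8, -187.7, 144.5]
ft_force: [-0.9, 2.2, 3.3]
ee_pos: [506.8, -187.7, 143.4]
ft_force: [-0.4, 2.2, 4.5]
```

```bash
python3 -m creep '{"delta_pos":[[0,0,0.001],[0,0,0]],"twist":[[0,0,0],[0,0,0]]}'|grep -E "ee|ft"
python3 -m creep '{"delta_pos":[[0,0,0.0008],[0,0,0]],"twist":[[0,0,0],[0,0,0]]}'|grep -E "ee|ft"
python3 -m creep '{"delta_pos":[[0,0,0.0005],[0,0,0]],"twist":[[0,0,0],[0,0,0]]}'|grep -E "ee|ft"
```

```text
ee_pos: [506.8, -187.7, 142.4]
ft_force: [-1.1, 2.0, 3.6]
ee_pos: [506.8, -187.7, 142.3]
ft_force: [-3.6, 3.0, 11.5]
ee_pos: [506.9, -187.7, 142.1]
ft_force: [-4.1, 4.1, 16.9]
```

The button has bottomed out: the force jumped from about 4 N to 17 N at a stop. I let go and retreat.

```bash
python3 -m creep '{"delta_pos":[[0,0,0],[0,0,-0.003],[0,0,-0.006],[0,0,-0.015],[0,0,-0.025],[0,0,-0.025],[0,0,-0.025],[0,0,-0.025],[0.02,0,0],[0.025,0,0],[0.025,0,0],[0.02,0,0],[0,0,0],[0,0,0]],"twist":[[0,0,0],[0,0,0],[0,0,0],[0,0,0],[0,0,0],[0,0,0],[0,0,0],[0,0,0],[0,0,0],[0,0,0],[0,0,0],[0,0,0],[0,0,0],[0,0,0]]}'
python3 - <<'E'
from h import *
B=np.array([522.6,-68.5]);th=np.radians(5.4);Rm=np.array([[np.cos(th),np.sin(th)],[-np.sin(th),np.cos(th)]])
P=camera_params("wrist")
for n in("wrist","scene"):
    p,d=get_image(n);C=cloud(n,d,P if n=="wrist" else None);b=(C[...,:2]-B)@Rm.T
    print(n,[(x0,np.median(C[k][:,2]).round(1)) for x0 in(-75,0,75) for k in[(abs(b[...,0]-x0)<6)&(abs(b[...,1]-30)<40)&(C[...,2]>60)&(C[...,2]<220)] if k.sum()>4])
    k=(np.hypot(C[...,0]-506.8,C[...,1]+188.2)<9)&(C[...,2]>128)&(C[...,2]<165)
    if k.sum()>4:print(n,"button z",np.median(C[k][:,2]))
E
```

```text
t: 30.07
ee_pos: [416.9, -196.8, 265.2]
orientation: [-0.148, 3.137, -0.001]
ft_force: [-0.2, -0.0, 0.2]
width: 0.4
grasp_force: 0.0
wrist [(-75, np.float64(139.2)), (0, np.float64(137.4)), (75, np.float64(139.4))]
scene [(-75, np.float64(140.6)), (0, np.float64(139.2)), (75, np.float64(140.7))]
scene button z 149.064276418914
```

The lid is shut, the button is back up, and the robot is clear.

```bash
python3 -c "
from workcell import close_job
print(close_job())"
```

```text
the job is handed in; nothing more can be done
None
```

The job is handed in at about 30 s of the 72 s allowed: the loupe is in the basket, the basket hung in both hooks, the lid was shut, and the start button was then pressed to its stop and sprang back.

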